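# Wedge the shaker's sprung catch open and lift out the vial rack

### The job

The shaker has finished: take the blue vial rack off it and stand it flat inside the white transfer tray. Its sprung catch snaps shut when let go, so first push the orange wedge in between the catch arm and the bay wall until the wedge alone holds the catch well clear of the rack, then lift the rack out by its handle. Keep the rack upright, do not drop it, leave the catch wedged open for the next rack, and leave the other things on the bench alone.

Things in the scene. Friction and masses are not known exactly. Their poses are not given: they have to be found in the camera images.
- shaker: Beige bench-top orbital shaker, fixed; flat aluminium platform 176 x 236 mm, its top 90 mm up. Origin: centre of its underside; z up; x to the side with control panel and catch; y along the longer side. On the platform, steel walls form a bay that holds the rack with 1.5 mm play: catch-side wall 22 mm high (see point slot), the other three 12 mm high, end walls out to y = +/-70.5 mm.
- bay (a point): Centre of the rack bay on the platform surface (shaker x = -20, y = 0, z = 90 mm), where the centre of the rack's underside rests. Axes as the shaker's.
- slot (a point): Open end of the slot between bay wall and catch arm: point on the platform surface at shaker x = +28.5, y = -80 mm, z = 90. Axes as the shaker's. The wall's outer face lies at x = 0 of this point, its end at y = 0; the slot runs along +y and ends at the pivot hub, y = +107 mm. The wedge goes in along +y, tip first, lying on the platform, straight face along the wall, sloping face to the arm.
- catch (a joint): Angle of the sprung catch, rad: 0 = shut, positive = swung away from the rack, at most 0.35. Spring torque 0.42 N m at 0, 0.60 at 0.15 (4 to 6 N at the arm's end). Its nose, 60 mm from the pivot, 31.5 mm above the platform (the wedge passes below), overhangs the rack's edge by 5 mm when shut; it is clear from about 0.09 rad, safely clear above 0.12. Gap between wall and arm end: 6 mm + 100 mm x angle.
- catch_pivot (a point): Upright pivot of the catch, at platform height (shaker x = +37, y = +36 mm), hub radius 8.5 mm; axes turn with the catch. The dark steel arm runs 100 mm from it along -y, 5 mm thick, 3 to 20 mm above the platform; when shut it is parallel to the bay wall, 6 mm off. So the arm's end lies 16 mm along +y from point slot.
- catch_tab (a point): Point on the red finger tab that continues the arm's end, bent outwards, for 14 mm; 112 mm from the pivot, 14 mm above the platform; moves with the catch. Between tab and wall the slot's mouth is about 12 mm wide when shut.
- wedge_grip (a point): Loose orange nylon wedge, 140 mm long, 24 mm high, 60 g, lying flat on the bench. Point: middle of its ribbed grip end, 12 mm up. Axes: y to the thin tip, z up. Grip block 26 mm wide (x = +/-13 mm) from y = -16 to +24; then the width tapers evenly to 4 mm at the tip, y = +124. Face x = -13 is straight over the full length, the +x face slopes. Pushed into the slot it stays by friction.
- wedge_tip (a point): Middle of the wedge's thin tip (x = -11, y = +124 mm from wedge_grip), 12 mm up, same axes. It must pass the arm's end by about 64 mm to open the catch to 0.12 rad, 77 mm for 0.15 rad, 86 mm for 0.17 rad.
- rack_handle (a point): Loose blue vial rack in the bay: block 86 (x) x 130 (y) mm, 30 mm high, vials standing to 44 mm, 0.3 to 0.5 kg. Point: middle of its black handle bar, 82 mm above the rack's underside; bar 14 mm wide (x), 70 mm long (y), 16 mm high, on two thin posts. z up.
- rack_base (a point): Centre of the rack's underside, axes as point rack_handle.
- tray: White transfer tray, does not move: 150 (x) x 196 (y) mm outside, 22 mm high, walls and floor 4 mm thick, so 142 x 188 mm inside. Origin: centre of its underside; z up. The rack fits with its long side along the tray's y, either way round.
- solvent_bottle: Amber bottle with blue cap, 56 mm across, 130 mm high; bystander. Origin: centre of its underside.
- cap_jar: Low clear jar with white lid, 60 mm across, 55 mm high; bystander. Origin: centre of its underside.
- septa_box: Small cardboard box, 50 x 75 mm, 32 mm high; bystander. Origin: centre of its underside.
- wrench: Small steel wrench lying flat, 140 mm long; bystander. Origin on its underside.
Mind the look-alikes: they are no part of the job. Of the things that look like the part that bears rack_handle, the largest one is meant.

How it is judged (in metres and radians):
On the way, in this order (a step that is already met when the one before it is completed fails the run):
1. the wedge, let go by the gripper, holds the catch open by at least 0.12 rad, the rack still down in its bay (value of joint catch above 0.12 rad and contact force between wedge and catch above 0.5 N and contact force between the fingers and catch below 0.2 N and contact force between the fingers and wedge below 0.2 N and distance between rack_base and bay below 0.012 m), for 0.4 s.
2. the rack is lifted at least 40 mm out of its bay with the catch still wedged open (value of joint catch above 0.12 rad and contact force between wedge and catch above 0.5 N and contact force between the fingers and catch below 0.2 N and contact force between the fingers and wedge below 0.2 N and z of rack_base in the frame of bay above 0.04 m and contact force between the fingers and rack above 1 N), for 0.1 s.
At the end, for the whole second after the job is handed in: The rack stands upright (within 0.06 rad) and at rest flat on the floor of the transfer tray, wholly inside its walls and let go; the wedge, let go, still holds the catch open by at least 0.12 rad; the bystanders are where they were (z of rack_base in the frame of tray between 0 and 0.009 m and x of rack_base in the frame of tray between -0.04 and 0.04 m and y of rack_base in the frame of tray between -0.05 and 0.05 m and angle between rack_base's own z axis and vertical below 0.06 rad and linear speed of rack below 0.02 m/s and value of joint catch above 0.12 rad and contact force between wedge and catch above 0.5 N and contact force between the fingers and catch below 0.2 N and contact force between the fingers and wedge below 0.2 N); the robot touches nothing.
It fails at once if the rack is tipped by more than 0.4 rad (angle between rack_base's own z axis and vertical above 0.4 rad).
It fails at once if the rack is dropped (it falls free of the fingers faster than 0.45 m/s, a fall of some 10 mm) (contact force between the fingers and rack below 0.1 N and linear speed of rack above 0.45 m/s).
It fails at once if a bystander (bottle, jar, box or wrench) is moved by more than 30 mm (distance of any of solvent_bottle, cap_jar, septa_box, wrench from where it was at the start of the episode above 0.03 m).
It fails at once if the bottle or the jar is tipped over (angle between any of solvent_bottle, cap_jar's own z axis and vertical above 0.5 rad).
It also fails if it takes over 64 s, if anything falls off the work surface, if the arm or the gripper's body presses on something with over 40 N, if the wrist force passes 120 N, or if a joint passes its speed limit or range.

### The arm

A 6-joint arm with a two-finger parallel gripper is mounted at the origin on the work surface. World frame = base frame: x ahead of the robot, y to its left, z up, the work surface at z = 0. Lengths are in mm, angles in rad, forces in N, time in s.
With the tool pointing down it reaches from about 350 to 975 mm from the base axis. Payload 7.1 kg.
Tool frame: the origin (TCP) lies midway between the tips of the shut fingers; the grasp point (between the pads) lies 19 mm behind it (bot.hold_point_z is the distance from the TCP to the grasp point, in mm); z points along the fingers, y is the direction in which the jaws open and shut (so a half turn about z gives the same grasp; the last joint's range is limited). The gripper opens to 88 mm and grips with 3 to 60 N. Pads are 20 mm wide; open, the fingers measure 115 mm over their backs; the gripper's body (75 mm by 178 mm) begins 61 mm behind the grasp point.
Start: joints at [-0.019, 0.423, 1.63, -0, 1.089, -0.019], TCP at [624.984, 0.026, 222.675] pointing down, gripper open.
Joint ranges: [-3, 3], [-0.9, 2.11], [0.09, 2.58], [-1.31, 4.45], [0.11, 2.69], [-2.54, 2.54]. Speed limits (rad/s): [2.39, 2.39, 3.01, 3.14, 3.14, 3.14].

### API

Orientations are given as a rotation vector (axis times angle).
In Python, from cell import bot gives the robot as it stands.
- The arm moves only by the tool move_arm, never from a script. Its argument "motion" is a list of rows, each a list of 7 numbers: the shift along the tool's x, y, z in mm, then the turn, a rotation vector about the tool's x, y, z in rad, then the closure in counts, from 0 (fully open) to 255 (shut). In form: [[x, y, z, ax, ay, az, fingers], ...]. A call has 1 to 20 rows; each row shifts and turns the commanded pose from where the row before left it, along the tool's axes as they then stand; what a row does not reach is not made up. A row lasts 1/12 s, in which the tool goes at most 41.7 mm and 7.16 degrees, less where a joint would pass 70% of its speed; a pose out of reach is approached as far as the arm can. A call is refused whole if a number of a shift passes 41.7 or a number of a turn 0.125, either way. A call with a gripper value outside its range is refused whole. The fingers move at their own pace and stop on an object; "newtons" is the grip in N (left out, the last holds). Time passes only in rows, so rows that do not move let the fingers close. It gives the time, the measured TCP pose, the force and the opening at its end, in the units of the state.
- bot.observe(): the state, without advancing time (a new reading comes with each control period).
- bot.grab_frame(name): name is "scene" or "side" or "wrist"; returns a dict with "img" (420x560x3 uint8, red, green, blue), "depth" (420x560 float32, mm along the optical axis (not along the pixel's ray), 0 where there is no reading), "fov_y" (degrees; the focal length in pixels is half the picture's height over the tangent of half this angle, whatever the lens; pixels are square), "cx", "cy" (the principal point, pixels), "rvec" (rotation vector, rad) and "tvec" (3), from world to camera coordinates, as OpenCV has them. Camera axes: x right, y down, z forward; pixel columns grow to the right and rows downward; lengths in mm; the calibration is good to about 2 mm. A picture is of the moment at which its call begins.
- bot.finish_job(): hands the job in, once; it reports no verdict.
The state is a dict: "time_s": time; "joint_pos": joint angles; "qd": joint speeds; "joint_torque": joint torques, N m; "position": TCP position; "orientation": TCP orientation; "force": force on the tool from outside, world axes, zero at the start; "wrist_torque": the same for the moment, N m; "finger_gap": finger opening in mm.
Only numpy, scipy, OpenCV 4.12 (cv2) and the standard library are available. Lean on these libraries where they do the work, as an engineer would, in place of code of your own. Each camera call takes 0.05 s, during which the arm holds its last target.

## Working session

There is one attempt and no reset: what is moved stays moved. The work goes in short steps, Python scripts to look and compute and a tool call to move; the robot and the scene stay as the last step left them, time stands still between calls to the robot, and variables do not carry over. Pictures are saved under pics/ and viewed, and the job is handed in when it is done.

Besides the shell and the picture viewer there is one more tool, called after "Call:" as name(argument=value, ...) on one line, values as JSON. move_arm: Moves the arm, as the interface text tells. Its arguments: {"type":"object","properties":{"motion":{"type":"array","items":{"type":"array","items":{"type":"number"}}},"newtons":{"type":"number"}},"required":["motion"]}

```bash
ls; mkdir -p pics; python3 - <<'E'
from cell import bot
import cv2,pickle
print(bot.observe(), bot.hold_point_z)
for n in ["scene","side","wrist"]:
    f=bot.grab_frame(n); pickle.dump(f,open(f'pics/{n}0.pkl','wb'))
    cv2.imwrite(f'pics/{n}0.png',f['img'][:,:,::-1])
    print(n,f['fov_y'],f['cx'],f['cy'],f['rvec'],f['tvec'])
E
```

```text
pics
{'time_s': 0.0, 'joint_pos': array([-1.89755211e-02,  4.23898197e-01,  1.63067983e+00, -5.21314242e-05,
        1.08862003e+00, -1.90047567e-02]), 'qd': array([ 0.00055635,  0.00212455,  0.00210761, -0.00147852,  0.00149241,
       -0.00072938]), 'joint_torque': array([ 1.28069914e-03, -5.44622147e+01, -2.73670936e+01,  6.42951974e-02,
        2.27214623e-02, -1.51321510e-04]), 'position': array([6.24434870e+02, 3.74389837e-02, 2.21869894e+02]), 'orientation': array([-2.22058660e+00, -2.22070529e+00,  1.80057367e-03]), 'force': array([0.63362581, 0.42768284, 0.03384883]), 'wrist_torque': array([0.0438847 , 0.01089049, 0.01245914]), 'finger_gap': 87.77061277264514} 18.700000000000003
scene 49.75967527166533 280.8441953887559 206.03672765237326 [ 2.11073149  0.82028732 -0.39618383] [-455.95315223  -74.52321856 1478.00944583]
side 44.51314763990168 276.18071355216944 215.7625353345617 [ 0.16748013 -2.88456732  1.14557866] [ 531.42667009   78.37585343 1215.3569205 ]
wrist 65.82484020864405 277.468210909874 206.89991188351937 [-2.85825762e+00 -6.72095203e-04  1.87952416e-03] [-625.01405555  -32.76077146  390.88231022]
```

View pics/scene0.png

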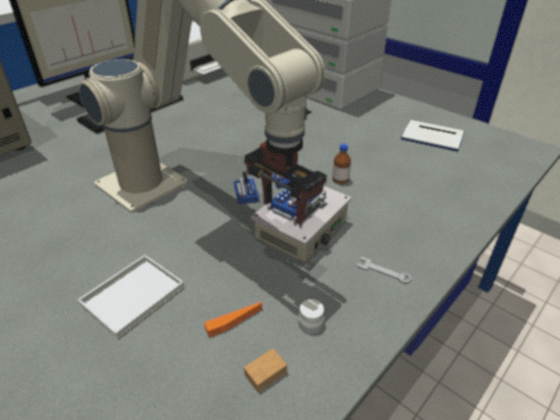

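View pics/side0.png

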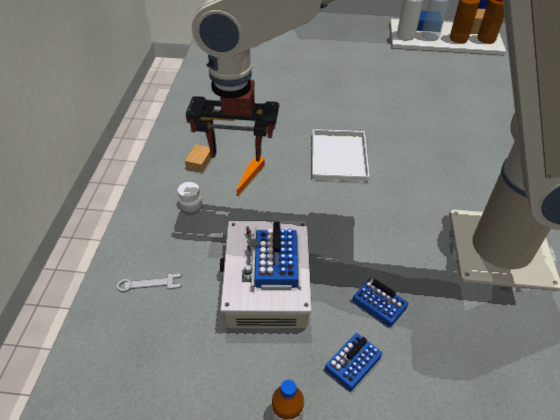

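View pics/wrist0.png

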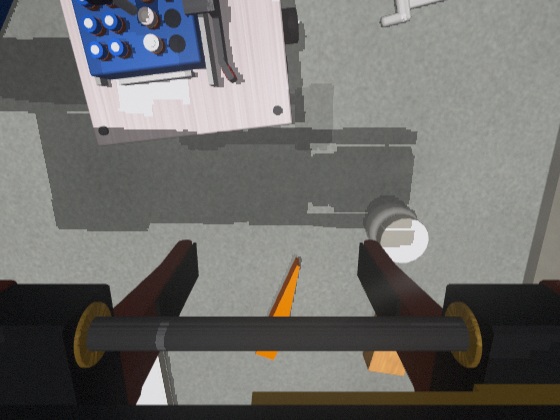

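The side view shows three blue racks: one on the shaker at (276,255), and two on the bench at (380,300) and (353,360). The one on the shaker is the largest and sits in the bay, so it should be the one meant. I'll enlarge to confirm and measure.

```bash
cat > h.py <<'E'
import numpy as np,cv2,pickle
from scipy.spatial.transform import Rotation as R
def load(n): return pickle.load(open(f'pics/{n}.pkl','rb'))
def foc(f): return f['img'].shape[0]/2/np.tan(np.radians(f['fov_y'])/2)
def cloud(f):
    z=f['depth'];v,u=np.mgrid[:z.shape[0],:z.shape[1]];F=foc(f)
    c=np.stack([(u-f['cx'])/F*z,(v-f['cy'])/F*z,z],-1)
    Rm=R.from_rotvec(f['rvec']).as_matrix()
    w=(c-f['tvec'])@Rm
    w[z<=0]=np.nan
    return w
def onplane(f,u,v,h):
    F=foc(f);Rm=R.from_rotvec(f['rvec']).as_matrix()
    d=Rm.T@np.array([(u-f['cx'])/F,(v-f['cy'])/F,1]); o=-Rm.T@f['tvec']
    return o+d*(h-o[2])/d[2]
def proj(f,p):
    F=foc(f);Rm=R.from_rotvec(f['rvec']).as_matrix()
    c=Rm@np.asarray(p,float)+f['tvec']; return np.array([c[0]/c[2]*F+f['cx'],c[1]/c[2]*F+f['cy']])
def crop(n,u0,v0,u1,v1,out,s=None):
    f=load(n); c=f['img'][v0:v1,u0:u1,::-1]; s=s or min(800/(u1-u0),600/(v1-v0))
    cv2.imwrite(f'pics/{out}.png',cv2.resize(c,None,fx=s,fy=s,interpolation=cv2.INTER_CUBIC)); print(out,'scale',s)
E
python3 - <<'E'
from h import *
crop('side0',200,210,400,360,'c1')
crop('side0',170,110,390,275,'c2')
f=load('side0');w=cloud(f)
for p in [(276,235),(240,175),(340,155),(380,290),(353,350),(190,190),(200,157),(150,283),(288,388),(232,300),(265,130)]:
    print(p,np.round(w[p[1],p[0]]))
print('cam',-R.from_rotvec(f['rvec']).as_matrix().T@f['tvec'])
E
```

```text
c1 scale 4.0
c2 scale 3.6363636363636362
(276, 235) [517. 175. 178.]
(240, 175) [ 653. -178.    3.]
(340, 155) [ 388. -292.    5.]
(380, 290) [293. 178.  34.]
(353, 350) [352. 344.  67.]
(190, 190) [756. -55.  52.]
(200, 157) [ 766. -207.   30.]
(150, 283) [793. 198.   4.]
(288, 388) [464. 461. 130.]
(232, 300) [592. 274.  87.]
(265, 130) [556.  33. 321.]
cam [449.04405863 832.01948493 933.67688973]
```

View pics/c1.png

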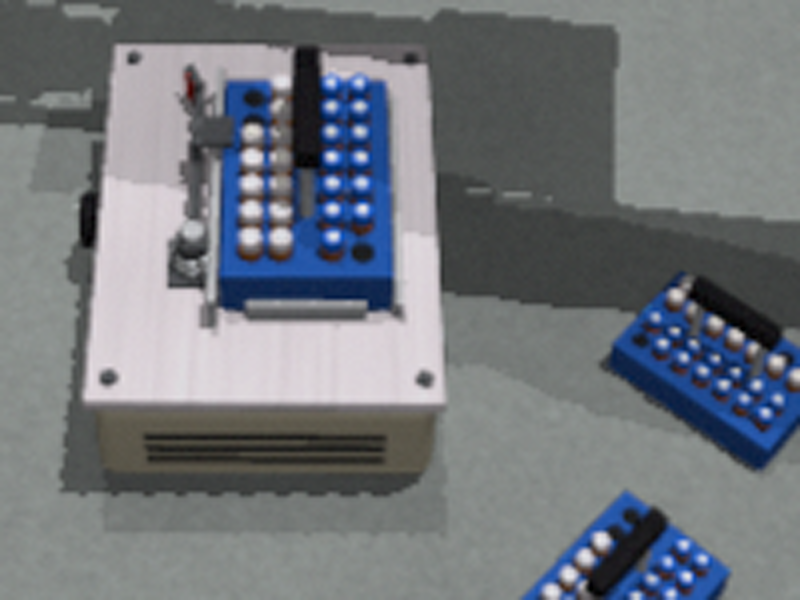

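View pics/c2.png

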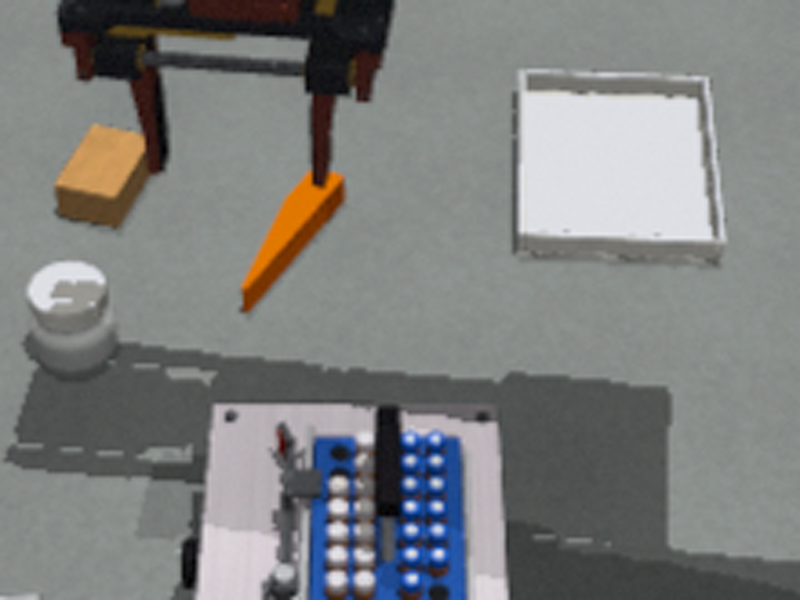

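The crop confirms it: the shaker rack at (276,255) has 4 columns by 7 rows of vials and sits in the bay. The bench racks are smaller, so I'll leave them alone. Next I fit poses from the depth clouds.

```bash
python3 - <<'E'
from h import *
for n in ['side0','scene0','wrist0']:
    f=load(n);w=cloud(f).reshape(-1,3);img=f['img'].reshape(-1,3).astype(float)
    def rect(m,name):
        p=w[m]
        if len(p)<30: print(n,name,len(p));return
        (c,s,a)=cv2.minAreaRect(p[:,:2].astype(np.float32)); print(n,name,len(p),np.round(c,1),np.round(s,1),round(a,2),'z med',np.round(np.median(p[:,2]),1), 'max',p[:,2].max().round(1))
    box=lambda x0,x1,y0,y1,z0,z1:(w[:,0]>x0)&(w[:,0]<x1)&(w[:,1]>y0)&(w[:,1]<y1)&(w[:,2]>z0)&(w[:,2]<z1)
    rect(box(350,700,0,400,85,95),'platform')
    rect(box(350,700,0,400,10,80),'body')
    rect(box(250,520,-450,-150,14,30),'trayrim')
    rect(box(250,520,-450,-150,1,30),'tray')
    hsv=cv2.cvtColor(f['img'],cv2.COLOR_RGB2HSV).reshape(-1,3)
    org=(hsv[:,0]>5)&(hsv[:,0]<14)&(hsv[:,1]>200)&(hsv[:,2]>120)
    rect(box(500,800,-350,0,-5,40)&org,'wedge')
    rect(box(500,800,-350,0,18,40)&org,'wedgetop')
    blue=(hsv[:,0]>100)&(hsv[:,0]<125)&(hsv[:,1]>150)
    rect(box(400,650,80,300,112,128)&blue,'racktop')
    dark=img.max(1)<60
    rect(box(400,650,50,300,155,200)&dark,'handle')
    rect(box(400,650,50,300,172,182)&dark,'handletop')
E
```

```text
side0 platform 4615 [535.8 175.2] [176.2 238.4] 6.26 z med 89.5 max 95.0
side0 body 2097 [500.9 281.5] [118.7 370.4] 62.44 z med 33.7 max 80.0
side0 trayrim 488 [ 389.9 -289.1] [149.9 207.1] 3.4 z med 20.5 max 28.4
side0 tray 3970 [ 385. -300.] [299.9 269.8] 89.99 z med 3.9 max 28.4
side0 wedge 36 [ 626.5 -152.6] [107.4   5.5] 70.05 z med 11.2 max 25.8
side0 wedgetop 4
side0 racktop 908 [516.4 174.7] [ 84.3 131. ] 6.51 z med 119.5 max 127.9
side0 handle 187 [515.3 172.7] [11.8 73.1] 6.6 z med 179.1 max 184.5
side0 handletop 168 [515.3 172.7] [11.8 73.1] 6.61 z med 179.2 max 182.0
scene0 platform 1852 [537.  172.6] [177.6 239.6] 6.33 z med 88.3 max 94.9
scene0 body 1584 [497.6 192. ] [286.3 294.3] 89.72 z med 47.3 max 80.0
scene0 trayrim 702 [ 391.6 -287.9] [154.  197.9] 3.3 z med 19.0 max 25.1
scene0 tray 4150 [ 385.1 -300.1] [268.5 298.7] 0.01 z med 3.4 max 25.1
scene0 wedge 47 [ 632.  -175.1] [112.5  17.6] 71.01 z med 21.9 max 25.7
scene0 wedgetop 47 [ 632.  -175.1] [112.5  17.6] 71.01 z med 21.9 max 25.7
scene0 racktop 99 [522.5 118.9] [75.7 28.5] 3.83 z med 117.5 max 121.1
scene0 handle 32 [520.7 153.1] [12.3 35.2] 1.94 z med 172.3 max 180.0
scene0 handletop 17
wrist0 platform 17277 [544.1 116.3] [176.4 115.5] 6.38 z med 89.5 max 95.0
wrist0 body 550 [638.6 145. ] [15.2 53.5] 6.56 z med 53.1 max 57.1
wrist0 trayrim 260 [ 465.4 -279.3] [ 5.  89.6] 3.38 z med 20.5 max 23.7
wrist0 tray 1245 [ 460.8 -246.4] [186.8 110.3] 89.9 z med 3.9 max 23.7
wrist0 wedge 9
wrist0 wedgetop 9
wrist0 racktop 4431 [522.3 134.9] [85.1 50.9] 6.64 z med 119.5 max 128.0
wrist0 handle 99 [521.5 139.7] [12.7  2.2] 8.27 z med 169.8 max 175.0
wrist0 handletop 25
```

```bash
python3 - <<'E'
from h import *
f=load('wrist0')
Rm=R.from_rotvec(f['rvec']).as_matrix();print('cam pos',-Rm.T@f['tvec'],'axes',np.round(Rm,3))
T=R.from_rotvec([-2.2206,-2.2207,.0018]).as_matrix();print(np.round(T,3))
for n in ['side0','scene0','wrist0']:
    f=load(n);w=cloud(f).reshape(-1,3);hsv=cv2.cvtColor(f['img'],cv2.COLOR_RGB2HSV).reshape(-1,3)
    m=(hsv[:,0]>3)&(hsv[:,0]<16)&(hsv[:,1]>190)&(hsv[:,2]>60)&(w[:,2]<40)&(w[:,2]>1)&(w[:,0]>500)&(w[:,0]<740)&(w[:,1]<0)&(w[:,1]>-350)
    for zr in [(1,40),(19,30)]:
        p=w[m&(w[:,2]>zr[0])&(w[:,2]<zr[1])]
        if len(p)>20:
            h=cv2.minAreaRect(p[:,:2].astype(np.float32));print(n,zr,len(p),h, cv2.boxPoints(h).round(0).tolist(),p[:,2].max())
E
```

```text
cam pos [625.51270699  77.99322572 383.60882206] axes [[ 1.     0.    -0.001]
 [ 0.001 -0.96   0.28 ]
 [-0.001 -0.28  -0.96 ]]
[[-0.     1.    -0.002]
 [ 1.     0.    -0.   ]
 [-0.    -0.002 -1.   ]]
side0 (1, 40) 203 ((631.2753295898438, -165.6147918701172), (138.02474975585938, 28.8032283782959), 69.74217224121094) [[594.0, -225.0], [621.0, -235.0], [669.0, -106.0], [642.0, -96.0]] 27.522270350386925
side0 (19, 30) 82 ((631.6982421875, -168.16429138183594), (133.3374786376953, 28.179197311401367), 68.77247619628906) [[594.0, -225.0], [621.0, -235.0], [669.0, -111.0], [643.0, -101.0]] 27.522270350386925
scene0 (1, 40) 338 ((631.8870239257812, -174.09014892578125), (131.4521026611328, 24.40546226501465), 69.78081512451172) [[598.0, -232.0], [621.0, -240.0], [666.0, -117.0], [643.0, -108.0]] 26.043365207360942
scene0 (19, 30) 323 ((631.8870239257812, -174.09014892578125), (131.4521026611328, 24.40546226501465), 69.78081512451172) [[598.0, -232.0], [621.0, -240.0], [666.0, -117.0], [643.0, -108.0]] 26.043365207360942
wrist0 (1, 40) 93 ((631.5113525390625, -167.21327209472656), (136.23486328125, 21.092954635620117), 68.33226776123047) [[597.0, -227.0], [616.0, -234.0], [666.0, -108.0], [647.0, -100.0]] 25.837833367102185
wrist0 (19, 30) 59 ((631.5113525390625, -167.21327209472656), (136.23486328125, 21.092954635620117), 68.33226776123047) [[597.0, -227.0], [616.0, -234.0], [666.0, -108.0], [647.0, -100.0]] 25.837833367102185
```

Call:
move_arm(motion=[[-40, 0, 0, 0, 0, 0, 0], [-40, 0, 0, 0, 0, 0, 0], [-40, 0, 0, 0, 0, 0, 0], [-40, 0, 0, 0, 0, 0, 0], [-40, 0, 0, 0, 0, 0, 0], [0, 0, 0, 0, 0, 0, 0], [0, 0, 0, 0, 0, 0, 0]])

```text
time_s: 0.73
position: [624.4, -202.0, 222.2]
orientation: [-2.225, -2.217, 0.0]
force: [1.0, 1.2, -0.4]
finger_gap: 88.0
```

```bash
cat >> h.py <<'E'
def snap(n,tag):
    from cell import bot
    f=bot.grab_frame(n); pickle.dump(f,open(f'pics/{n}{tag}.pkl','wb'))
    cv2.imwrite(f'pics/{n}{tag}.png',f['img'][:,:,::-1]); return f
def wedge(f,zr=(20,30)):
    w=cloud(f).reshape(-1,3);hsv=cv2.cvtColor(f['img'],cv2.COLOR_RGB2HSV).reshape(-1,3)
    m=(hsv[:,0]>3)&(hsv[:,0]<16)&(hsv[:,1]>190)&(hsv[:,2]>60)&(w[:,2]>zr[0])&(w[:,2]<zr[1])&(w[:,0]>500)&(w[:,0]<740)
    return w[m]
E
python3 - <<'E'
from h import *
from cell import bot
f=snap('wrist',1);s=bot.observe();print(s['position'],s['orientation'],s['time_s'])
p=wedge(f);h=cv2.minAreaRect(p[:,:2].astype(np.float32));print(len(p),h,cv2.boxPoints(h).round(1).tolist(),np.median(p[:,2]))
E
```

```text
[ 624.5321946  -200.41966282  222.18572216] [-2.22278936e+00 -2.21862448e+00  1.54578932e-04] 0.7833
1894 ((633.083251953125, -170.130126953125), (137.14010620117188, 25.6951961517334), 68.16471862792969) [[595.7000122070312, -229.0], [619.5, -238.60000610351562], [670.5, -111.30000305175781], [646.7000122070312, -101.69999694824219]] 23.4442763961749
```

View pics/wrist1.png

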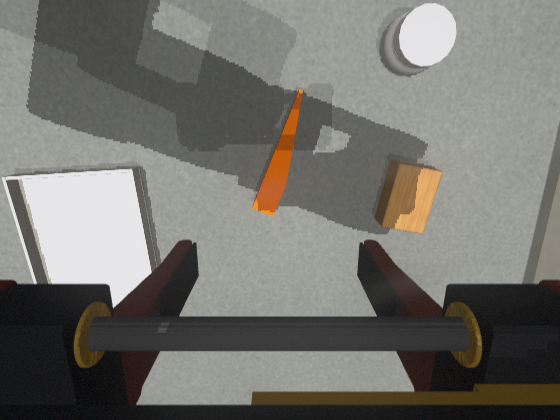

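The wedge is fully visible, with its grip end at (265,208) and its tip at (300,92). I'll fit its known outline.

```bash
cat >> h.py <<'E'
def fitwedge(f,h,x0,box=None):
    """fit the top outline at height h; x0=(x,y,yaw)"""
    from scipy.optimize import least_squares
    hsv=cv2.cvtColor(f['img'],cv2.COLOR_RGB2HSV)
    w=cloud(f)
    m=(hsv[...,0]>3)&(hsv[...,0]<16)&(hsv[...,1]>170)&(hsv[...,2]>60)&(abs(w[...,2]-h)<4)
    if box: b=np.zeros_like(m);b[box[1]:box[3],box[0]:box[2]]=1;m&=b
    m=m.astype(np.uint8)
    n,l,st,_=cv2.connectedComponentsWithStats(m); k=1+st[1:,4].argmax(); m=(l==k).astype(np.uint8)
    cs,_=cv2.findContours(cv2.resize(m,None,fx=4,fy=4,interpolation=cv2.INTER_NEAREST),cv2.RETR_EXTERNAL,cv2.CHAIN_APPROX_NONE)
    c=max(cs,key=len)[:,0,:]; uv=(c+.5)/4-.5
    P=np.array([onplane(f,u,v,h)[:2] for u,v in uv])
    poly=np.array([(-13,-16),(13,-16),(13,24),(-9,124),(-13,124)],np.float32)
    def res(q):
        cc,ss=np.cos(q[2]),np.sin(q[2]); L=(P-q[:2])@np.array([[cc,-ss],[ss,cc]])
        return np.array([cv2.pointPolygonTest(poly,(float(a),float(b)),True) for a,b in L])
    r=least_squares(res,x0,loss='soft_l1',x_scale=[1,1,.01],diff_step=1e-4)
    return r.x,np.abs(r.fun).mean(),len(P),m
E
python3 - <<'E'
from h import *
f=load('wrist1')
for x0 in [(612,-220,-.36),(612,-220,-.45)]:
    q,e,n,m=fitwedge(f,24,x0);print(q,np.degrees(q[2]),e,n)
E
```

```text
[ 6.14005826e+02 -2.17484001e+02 -3.85281535e-01] -22.07500590714545 0.5704584739872157 1301
[ 6.14005942e+02 -2.17483827e+02 -3.85280629e-01] -22.074953974751548 0.570465282530658 1301
```

Call:
move_arm(motion=[[-19, -11.5, 0, 0, 0, 0, 0], [0, 0, 35, 0, 0, 0.0963, 0], [0, 0, 35, 0, 0, 0.0963, 0], [0, 0, 35, 0, 0, 0.0963, 0], [0, 0, 35, 0, 0, 0.0963, 0], [0, 0, 30, 0, 0, 0, 0], [0, 0, 20, 0, 0, 0, 0], [0, 0, 0, 0, 0, 0, 0], [0, 0, 0, 0, 0, 0, 0]])

```text
time_s: 1.53
position: [612.9, -217.2, 31.8]
orientation: [-2.602, -1.756, 0.002]
force: [-0.7, -0.4, 0.5]
finger_gap: 87.4
```

```bash
python3 - <<'E'
from h import *
from cell import bot
f=snap('wrist',2);s=bot.observe();print(s['position'],s['orientation'],s['time_s'])
T=R.from_rotvec(s['orientation']).as_matrix();print(np.round(T,3))
E
```

```text
[ 614.12348088 -217.88607141   33.33213714] [2.60411901e+00 1.75702628e+00 3.71897053e-04] 1.5833
[[ 0.374  0.927  0.   ]
 [ 0.927 -0.374 -0.   ]
 [ 0.     0.    -1.   ]]
```

View pics/wrist2.png

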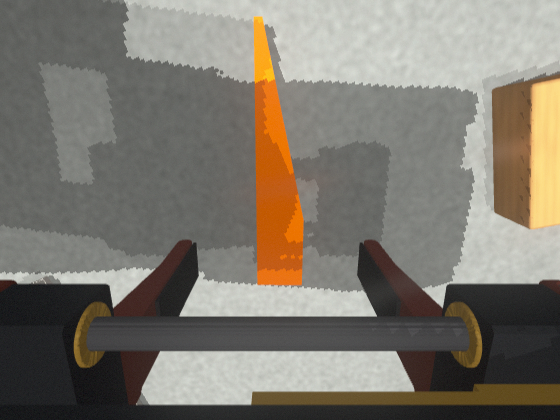

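Jaws are centred on the wedge: the straight face at column 257 is vertical and the grip end is at row 285. I'll go down and grip.

Call:
move_arm(motion=[[0, 0, 18, 0, 0, 0, 0], [0, 0, 10, 0, 0, 0, 0], [0, 0, 0, 0, 0, 0, 0], [0, 0, 0, 0, 0, 0, 100], [0, 0, 0, 0, 0, 0, 200], [0, 0, 0, 0, 0, 0, 255], [0, 0, 0, 0, 0, 0, 255], [0, 0, 0, 0, 0, 0, 255], [0, 0, 0, 0, 0, 0, 255], [0, 0, 0, 0, 0, 0, 255]], newtons=35)

```text
time_s: 2.42
position: [613.6, -219.0, 4.9]
orientation: [2.605, 1.755, 0.0]
force: [-0.3, -1.3, 0.7]
finger_gap: 44.4
```

Call:
move_arm(motion=[[0, 0, 0, 0, 0, 0, 255], [0, 0, 0, 0, 0, 0, 255], [0, 0, 0, 0, 0, 0, 255], [0, 0, 0, 0, 0, 0, 255], [0, 0, 0, 0, 0, 0, 255], [0, 0, 0, 0, 0, 0, 255]])

```text
time_s: 2.92
position: [613.4, -219.0, 4.7]
orientation: [-2.606, -1.755, 0.0]
force: [0.6, -0.2, -0.1]
finger_gap: 25.8
```

Call:
move_arm(motion=[[0, 0, -20, 0, 0, 0, 255], [0, 0, -41, 0, 0, 0, 255], [0, 0, -41, 0, 0, -0.1, 255], [0, 0, -41, 0, 0, -0.1, 255], [0, 0, -41, 0, 0, -0.1, 255], [0, 0, -41, 0, 0, -0.1, 255], [0, 0, -20, 0, 0, -0.096, 255], [34, 6.5, 0, 0, 0, 0, 255], [34, 6.5, 0, 0, 0, 0, 255], [34, 6.5, 0, 0, 0, 0, 255], [34, 6.5, 0, 0, 0, 0, 255], [34, 6.5, 0, 0, 0, 0, 255], [34, 6.5, 0, 0, 0, 0, 255], [34, 6.5, 0, 0, 0, 0, 255], [34, 6.5, 0, 0, 0, 0, 255], [34, 6.5, 0, 0, 0, 0, 255], [34, 6.5, 0, 0, 0, 0, 255], [0, 0, 0, 0, 0, 0, 255], [0, 0, 0, 0, 0, 0, 255], [0, 0, 0, 0, 0, 0, 255]])

```text
time_s: 4.58
position: [640.1, 125.8, 249.4]
orientation: [-2.094, -2.342, 0.001]
force: [0.4, 0.6, -0.3]
finger_gap: 26.0
```

```bash
python3 - <<'E'
from h import *
from cell import bot
s=bot.observe();print(s['position'],s['orientation'],s['time_s'],s['qd'])
f=snap('wrist',3);snap('side',3);snap('scene',3)
T=R.from_rotvec(s['orientation']).as_matrix();print(np.round(T,3))
E
```

```text
[640.13055961 125.80701207 249.37054003] [-2.09416538e+00 -2.34158479e+00  1.36955551e-03] 4.5833 [-0.02508927 -0.0047497   0.00536615 -0.00068069 -0.0012183   0.00066349]
[[-0.111  0.994 -0.001]
 [ 0.994  0.111 -0.001]
 [-0.    -0.001 -1.   ]]
```

View pics/wrist3.png

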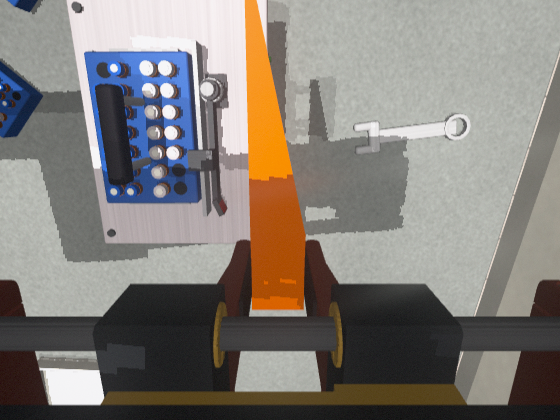

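```bash
cat >> h.py <<'E'
def sh(q,p):
    c,s=np.cos(q[2]),np.sin(q[2]); return np.array([q[0]+c*p[0]-s*p[1],q[1]+s*p[0]+c*p[1],p[2]])
E
cat > ov.py <<'E'
from h import *
def overlay(n,q,box,out,pts_lines):
    f=load(n);u0,v0,u1,v1=box;s=min(800/(u1-u0),600/(v1-v0))
    im=cv2.resize(f['img'][v0:v1,u0:u1,::-1].copy(),None,fx=s,fy=s,interpolation=cv2.INTER_CUBIC)
    for col,pts in pts_lines:
        a=[((proj(f,sh(q,p))-[u0,v0]+.5)*s).astype(int) for p in pts]
        for i in range(len(a)-1): cv2.line(im,tuple(map(int,a[i])),tuple(map(int,a[i+1])),col,1,cv2.LINE_AA)
    cv2.imwrite(f'pics/{out}.png',im)
L=[((0,0,255),[(-88,-118,90),(88,-118,90),(88,118,90),(-88,118,90),(-88,-118,90)]),
   ((0,200,0),[(28.5,-80,112),(28.5,70,112)]),((0,200,0),[(28.5,-80,90),(28.5,70,90)]),
   ((255,0,255),[(34.5,36,110),(34.5,-64,110)]),((255,0,255),[(39.5,36,110),(39.5,-64,110)]),
   ((0,255,255),[(37+8.5*np.cos(t),36+8.5*np.sin(t),112) for t in np.linspace(0,6.3,20)]),
   ((0,255,255),[(-63,-65,120),(23,-65,120),(23,65,120),(-63,65,120),(-63,-65,120)])]
E
python3 - <<'E'
from ov import *
overlay('wrist3',(536,174.5,.111),(60,0,260,260),'o1',L)
E
```

```text
(no output)
```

View pics/o1.png

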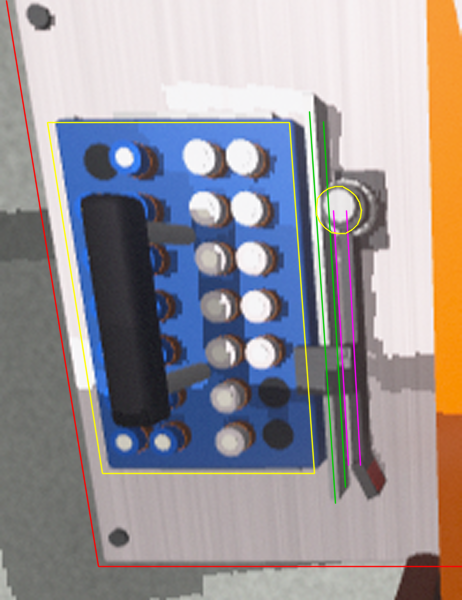

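```bash
python3 - <<'E'
from h import *
crop('wrist3',180,60,250,240,'c3',4.0)
crop('wrist3',60,0,260,130,'c4',4.0)
crop('wrist3',60,130,260,260,'c5',4.0)
f=load('wrist3')
img=f['img'];hsv=cv2.cvtColor(img,cv2.COLOR_RGB2HSV);w=cloud(f)
for r in [220,225,230,235]:
    print(r,np.round(w[r,100:104]).tolist())
E
```

```text
c3 scale 4.0
c4 scale 4.0
c5 scale 4.0
220 [[412.0, 39.0, -1.0], [413.0, 39.0, -1.0], [462.0, 75.0, 89.0], [463.0, 75.0, 88.0]]
225 [[412.0, 32.0, -0.0], [413.0, 32.0, -0.0], [461.0, 69.0, 88.0], [463.0, 70.0, 89.0]]
230 [[412.0, 25.0, 0.0], [413.0, 26.0, 0.0], [414.0, 25.0, -0.0], [462.0, 64.0, 89.0]]
235 [[411.0, 18.0, -0.0], [412.0, 18.0, -1.0], [414.0, 18.0, -1.0], [415.0, 18.0, -1.0]]
```

View pics/c3.png

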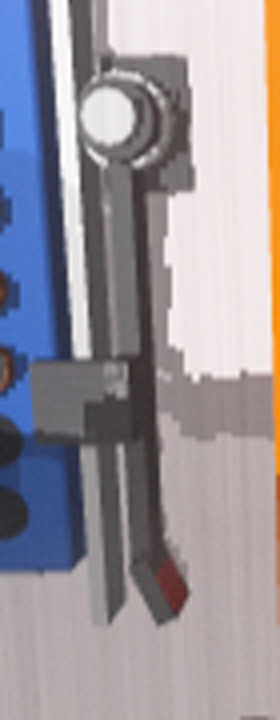

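View pics/c4.png

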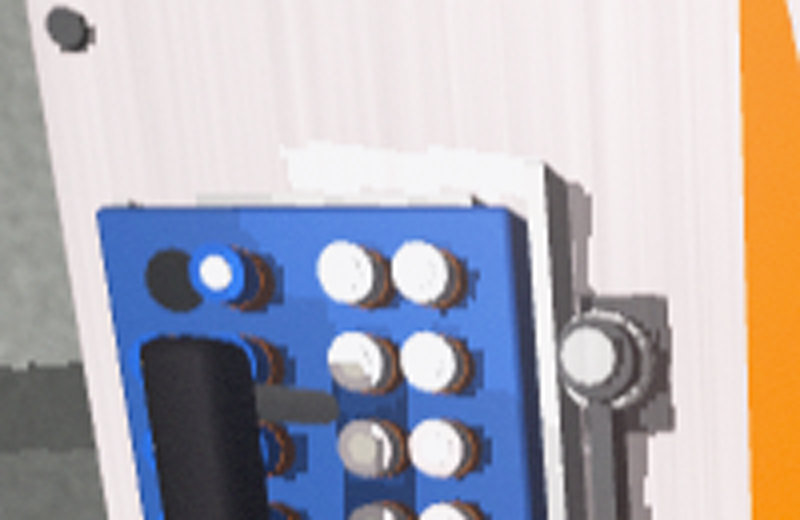

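View pics/c5.png

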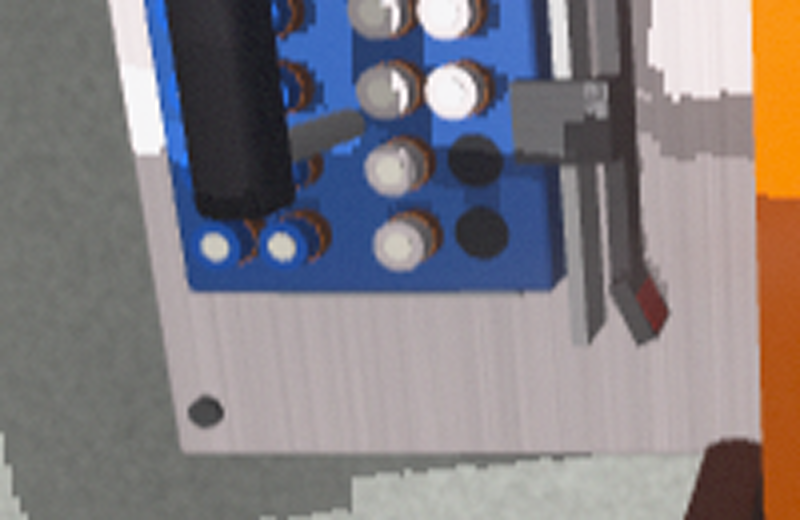

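```bash
python3 - <<'E'
from ov import *
from scipy.optimize import least_squares
f=load('wrist3')
A=lambda u,v,h:onplane(f,u-.4,v-.4,h)[:2]
def loc(q,p):
    d=p-q[:2];c,s=np.cos(q[2]),np.sin(q[2]);return np.array([c*d[0]+s*d[1],-s*d[0]+c*d[1]])
xe=[(105.5,243,90,-88),(88,130,90,-88),(67,0,90,-88),(78.75,75,90,-88),(207,215.7,112,28.5),(196.2,40.7,112,28.5),(210.7,212,90,28.5),
 (108,202.5,120,-63),(84.5,52,120,-63),(198.7,202.5,120,23),(186.7,52,120,23)]
ye=[(105.5,243,90,-118),(150,243,90,-118),(235,243,90,-118),(207,215.7,112,-80),(210.7,212,90,-80),(108,202.5,120,-65),(198.7,202.5,120,-65),(84.5,52,120,65),(186.7,52,120,65)]
def res(q):
    return [loc(q,A(u,v,h))[0]-x for u,v,h,x in xe]+[loc(q,A(u,v,h))[1]-y for u,v,h,y in ye]
r=least_squares(res,(536,174.5,.111),x_scale=[1,1,.01],loss='soft_l1')
print(r.x,np.round(r.fun,1))
q=r.x
overlay('wrist3',q,(60,0,260,260),'o2',L)
print('slot',sh(q,(28.5,-80,90)))
E
```

```text
[5.38605550e+02 1.76854972e+02 1.08501076e-01] [ 0.9  1.1  0.5  0.5 -0.7 -0.8 -1.7  1.2  0.3 -0.4 -1.9  0.3  0.5  0.8
  0.3 -2.8  0.4  0.7 -1.6 -1.3]
slot [575.60102197 100.41162629  90.        ]
```

View pics/o2.png

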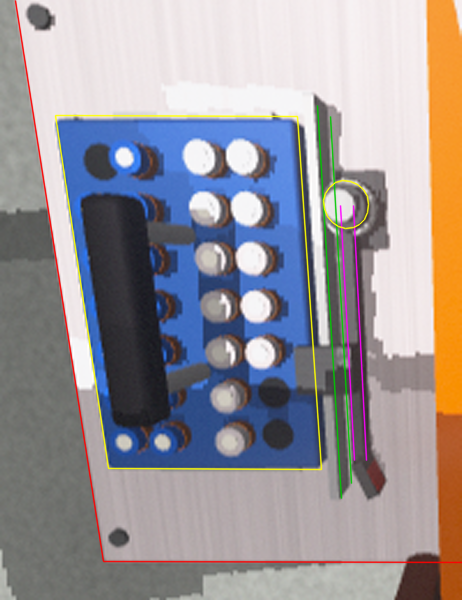

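```bash
python3 - <<'E'
from h import *
f=load('wrist3'); tcp=np.array([640.1,125.8,249.4]);yaw=.1115
hsv=cv2.cvtColor(f['img'],cv2.COLOR_RGB2HSV)
w=cloud(f)
for r in [5,60,150,230,280,300]:
    m=np.where((hsv[r,:,0]>3)&(hsv[r,:,0]<18)&(hsv[r,:,1]>150)&(np.arange(560)>230)&(np.arange(560)<320))[0]
    out=[]
    for u in (m.min()-.5,m.max()+.5):
        p=onplane(f,u,r,tcp[2]-4.7+24)[:2]-tcp[:2];c,s=np.cos(yaw),np.sin(yaw)
        out.append(np.round([c*p[0]+s*p[1],-s*p[0]+c*p[1]],1))
    print(r,m.min(),m.max(),out,np.nanmedian(w[r,m,2]))
E
```

```text
5 245 257 [array([-11.7, 117.7]), array([ -6.7, 117.7])] 268.5298644974853
60 246 268 [array([-11.9,  98.2]), array([-2.6, 98.2])] 268.1398004068357
150 248 287 [array([-12. ,  62.2]), array([ 5.4, 62.2])] 268.18185690800266
230 250 303 [array([-12. ,  25.2]), array([13.2, 25.2])] 268.0729432291125
280 251 304 [array([-12.2,  -0.8]), array([14.2, -0.8])] 268.40254468676864
300 252 303 [array([-11.9, -11.9]), array([ 14. , -11.9])] 268.40295969309057
```

Call:
move_arm(motion=[[-38, -13, 0, 0, 0, 0, 255], [-38, -13, 0, 0, 0, 0, 255], [-38, -13, 0, 0, 0, 0, 255], [-37, -13.5, 0, 0, 0, 0, 255], [0, 0, 40, 0, 0, 0, 255], [0, 0, 40, 0, 0, 0, 255], [0, 0, 40, 0, 0, 0, 255], [0, 0, 15, 0, 0, 0, 255], [0, 0, 0, 0, 0, 0, 255], [0, 0, 0, 0, 0, 0, 255]])

```text
time_s: 5.57
position: [604.6, -30.8, 114.3]
orientation: [-2.096, -2.339, 0.002]
force: [-0.5, -0.0, -0.2]
finger_gap: 25.7
```

```bash
python3 - <<'E'
from h import *
from cell import bot
f=snap('wrist',4);snap('side',4);snap('scene',4)
s=bot.observe();print(s['position'],s['orientation'],s['time_s'],s['force'])
crop('wrist4',170,0,370,150,'c6');crop('side4',200,190,330,290,'c7')
E
```

```text
[606.49015596 -30.19848462 116.7461693 ] [2.09376171 2.33845877 0.00336545] 5.7167 [-0.42268813 -0.04292879 -0.35977614]
c6 scale 4.0
c7 scale 6.0
```

View pics/c6.png

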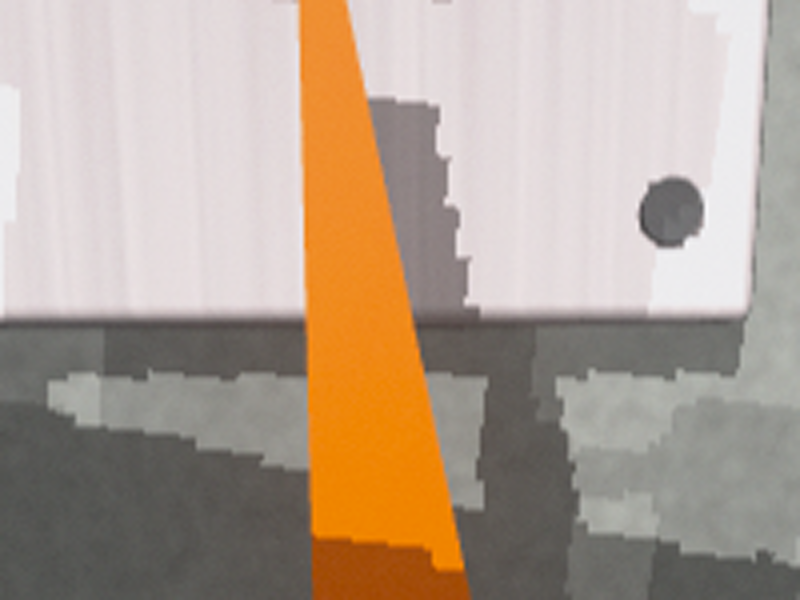

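View pics/c7.png

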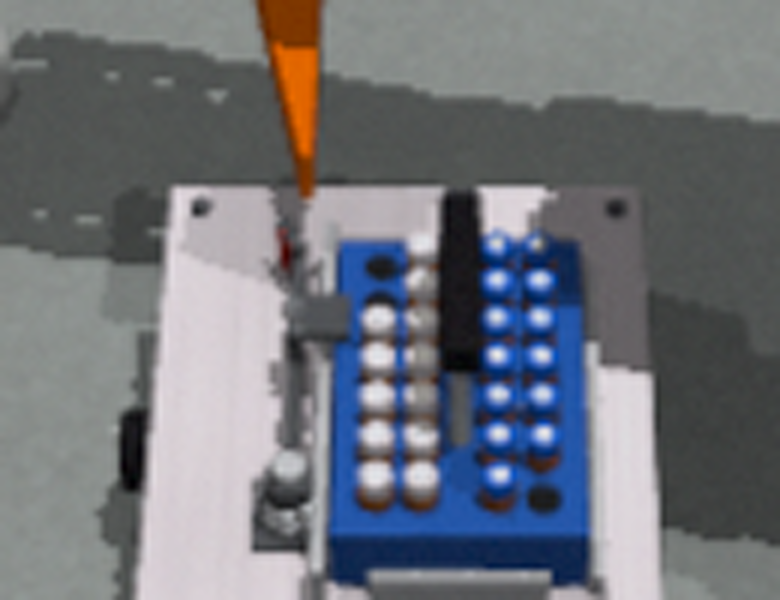

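```bash
python3 - <<'E'
from h import *
f=load('wrist4');tcp=np.array([604.7,-30.7,114.5]);yaw=.111
def tl(u,v,h):
    p=onplane(f,u-.4,v-.4,h)[:2]-tcp[:2];c,s=np.cos(yaw),np.sin(yaw);return np.round([c*p[0]+s*p[1],-s*p[0]+c*p[1]],1)
print('corner',tl(357.2,79.5,90),'bottom edge',tl(180,79.5,90),tl(300,79.3,90),'right edge',tl(362,5,90),tl(360,40,90))
print('wedge left face',tl(170+300/4,1,133.8),tl(170+312/4,135,133.8),'right',tl(170+348/4,1,133.8),tl(170+458/4,130,133.8))
w=cloud(f);print(np.nanmedian(w[20:60,200:230,2]),np.nanmedian(w[20:100,255:260,2]))
E
```

```text
corner [43.4 94.9] bottom edge [-51.5  95. ] [12.8 95. ] right edge [ 43.5 130.1] [ 43.6 114.1]
wedge left face [-11.6 119.2] [-11.8  68.7] right [ -7.  119.2] [ 3.8 70.8]
89.50938141876277 133.23760873122785
```

Corner (357,79) of the platform and the wedge tip are in one view. The wedge is parallel to the shaker within about 0.002 rad, and its straight face is about 4 mm outside the wall plane. Now I lower it and enter the mouth.

Call:
move_arm(motion=[[0, -1, 10, 0, 0, 0, 255], [0, 0, 8.5, 0, 0, 0, 255], [0, 0, 0, 0, 0, 0, 255], [6, 0, 0, 0, 0, 0, 255], [6, 0, 0, 0, 0, 0, 255], [6, 0, 0, 0, 0, 0, 255], [0, 0, 0, 0, 0, 0, 255], [0, 0, 0, 0, 0, 0, 255]])

```text
time_s: 6.38
position: [602.1, -11.3, 96.4]
orientation: [2.094, 2.342, 0.0]
force: [0.9, 0.1, -0.8]
finger_gap: 25.4
```

```bash
python3 - <<'E'
from h import *
from cell import bot
f=snap('wrist',5);snap('side',5)
s=bot.observe();print(s['position'],s['orientation'],s['time_s'],s['force'])
crop('wrist5',170,0,370,150,'c8');crop('side5',220,190,300,250,'c9')
E
```

```text
[602.15697326 -11.77868461  96.34636246] [2.09428337e+00 2.34132784e+00 2.44403616e-04] 6.4833 [ 0.27729664 -1.09375118 -1.13680604]
c8 scale 4.0
c9 scale 10.0
```

View pics/c8.png

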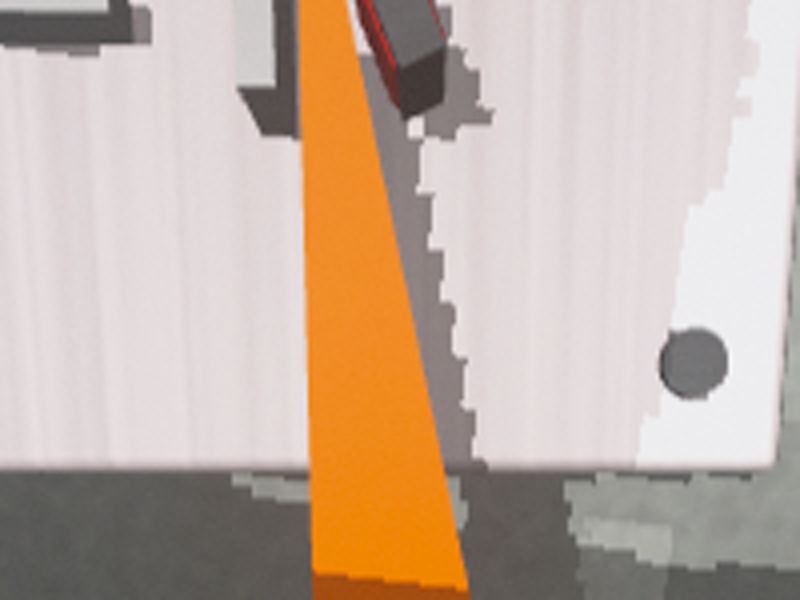

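View pics/c9.png

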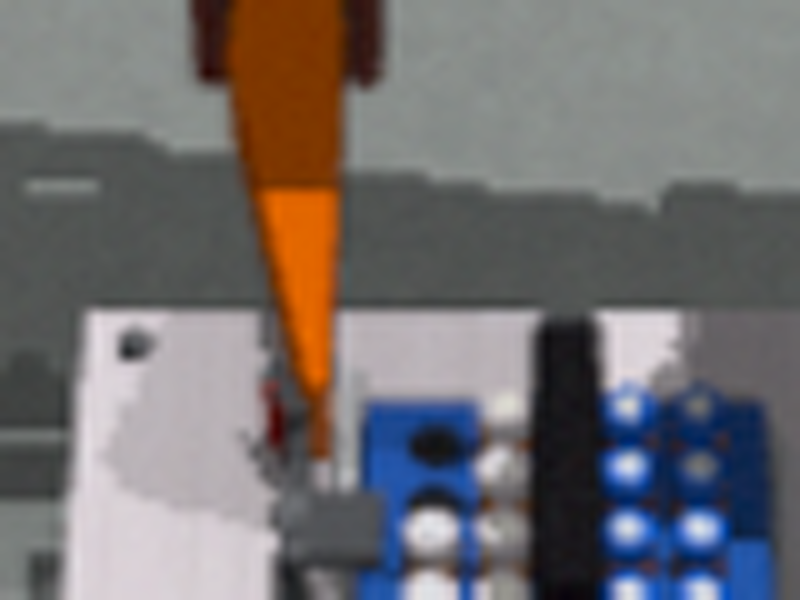

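The wedge tip is in the mouth between tab (405,60 in the crop) and wall. The face is about 2.9 mm off the wall, so I shift 2 mm towards it and push on.

Call:
move_arm(motion=[[-2, 0, 0, 0, 0, 0, 255], [0, -2, 0, 0, 0, 0, 255], [0, 0, 0, 0, 0, 0, 255], [5, 0, 0, 0, 0, 0, 255], [5, 0, 0, 0, 0, 0, 255], [5, 0, 0, 0, 0, 0, 255], [5, 0, 0, 0, 0, 0, 255], [0, 0, 0, 0, 0, 0, 255]])

```text
time_s: 7.15
position: [597.5, 6.5, 96.0]
orientation: [-2.093, -2.342, 0.001]
force: [-2.1, 0.9, -1.5]
finger_gap: 25.5
```

```bash
python3 - <<'E'
from h import *
from cell import bot
f=snap('wrist',6);snap('side',6)
s=bot.observe();print(s['position'],s['orientation'],s['time_s'],s['force'],s['wrist_torque'],s['finger_gap'])
crop('wrist6',170,0,370,150,'c10');crop('side6',220,190,300,250,'c11')
E
```

```text
[597.40926906   6.4819617   95.92132508] [-2.09352540e+00 -2.34052596e+00  6.19251800e-04] 7.25 [-1.53524286  1.85725678 -1.26820938] [0.41656748 0.28025392 0.14598434] 25.836611200352237
c10 scale 4.0
c11 scale 10.0
```

View pics/c10.png

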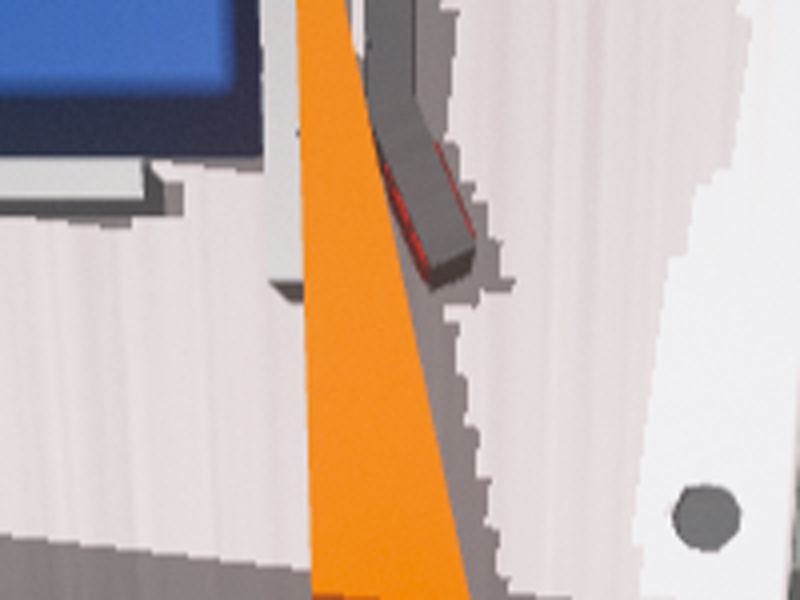

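View pics/c11.png

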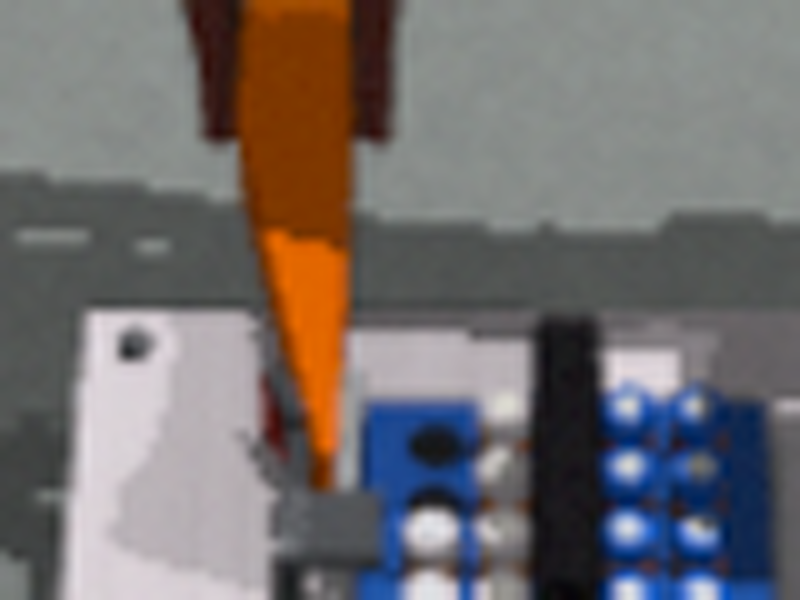

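```bash
cat > tl.py <<'E'
from h import *
def tl(f,tcp,yaw,u,v,h):
    p=onplane(f,u-.4,v-.4,h)[:2]-tcp[:2];c,s=np.cos(yaw),np.sin(yaw);return np.round([c*p[0]+s*p[1],-s*p[0]+c*p[1]],1)
E
python3 - <<'E'
from tl import *
f=load('wrist6');tcp=np.array([597.4,6.5,96]);y=.111
print('wall end top',tl(f,tcp,y,170+303/4,281/4,112),'bottom',tl(f,tcp,y,170+303/4,301/4,90))
print('tab outer end',tl(f,tcp,y,170+430/4,262/4,110),'arm end inner',tl(f,tcp,y,170+368/4,100/4,110))
print('wedge L',tl(f,tcp,y,170+300/4,10,115.3),'R',tl(f,tcp,y,170+345/4,1,115.3),tl(f,tcp,y,170+470/4,149,115.3))
E
```

```text
wall end top [-12.4  94.9] bottom [-14.6  95.2]
tab outer end [ 0.8 97. ] arm end inner [ -5.6 112.2]
wedge L [-11.9 116.2] R [ -7.4 119.3] [ 5.1 62.8]
```

Call:
move_arm(motion=[[5, 0, 0, 0, 0, 0, 255], [5, 0, 0, 0, 0, 0, 255], [5, 0, 0, 0, 0, 0, 255], [5, 0, 0, 0, 0, 0, 255], [5, 0, 0, 0, 0, 0, 255], [5, 0, 0, 0, 0, 0, 255], [0, 0, 0, 0, 0, 0, 255]])

```text
time_s: 7.83
position: [594.2, 35.4, 96.0]
orientation: [-2.094, -2.341, 0.002]
force: [-2.4, -2.4, -1.5]
finger_gap: 25.6
```

```bash
python3 - <<'E'
from h import *
from cell import bot
f=snap('wrist',7)
s=bot.observe();print(s['position'],s['orientation'],s['time_s'],s['force'],s['wrist_torque'],s['finger_gap'])
crop('wrist7',150,0,390,180,'c12')
E
```

```text
[594.16090192  35.43458171  95.94173178] [-2.09424872e+00 -2.34099322e+00  1.75642879e-03] 7.8833 [-2.67840254 -2.32307371 -1.34541409] [-0.4030656   0.31664401  0.12367065] 25.519820045650683
c12 scale 3.3333333333333335
```

View pics/c12.png

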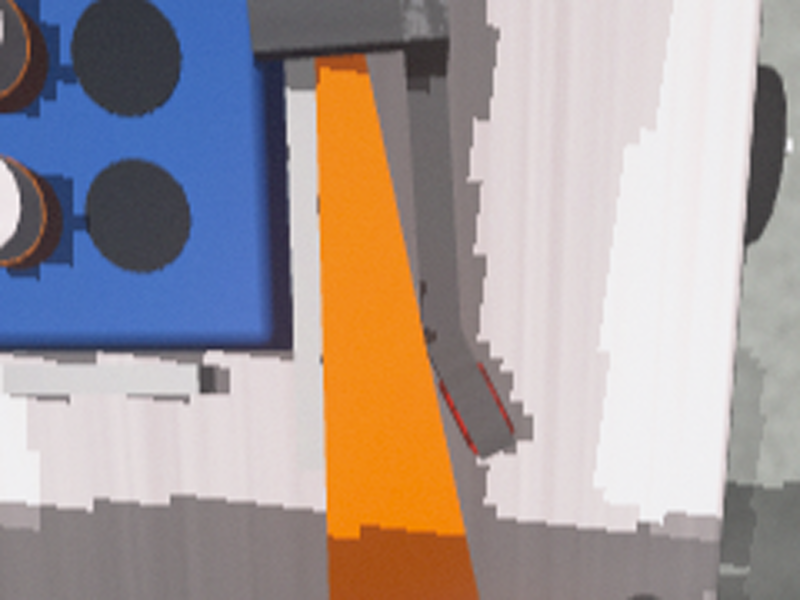

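The arm's end at (430,340 in the crop) is now riding on the slope and is already swung out. I continue.

Call:
move_arm(motion=[[5, 0, 0, 0, 0, 0, 255], [5, 0, 0, 0, 0, 0, 255], [5, 0, 0, 0, 0, 0, 255], [5, 0, 0, 0, 0, 0, 255], [5, 0, 0, 0, 0, 0, 255], [5, 0, 0, 0, 0, 0, 255], [5, 0, 0, 0, 0, 0, 255], [5, 0, 0, 0, 0, 0, 255], [0, 0, 0, 0, 0, 0, 255]])

```text
time_s: 8.63
position: [589.7, 75.0, 95.9]
orientation: [-2.095, -2.341, 0.002]
force: [-2.3, -2.8, -1.1]
finger_gap: 25.9
```

```bash
python3 - <<'E'
from h import *
from cell import bot
f=snap('wrist',8);snap('side',8)
s=bot.observe();print(s['position'],s['orientation'],s['time_s'],s['force'],s['wrist_torque'],s['finger_gap'])
crop('wrist8',150,0,430,210,'c13')
crop('side8',200,180,340,285,'c14')
E
```

```text
[589.67590493  75.05085971  95.89924702] [-2.09454348e+00 -2.34041516e+00  1.80740570e-03] 8.7333 [-3.24124299 -2.29682061 -1.44527115] [-0.58008404  0.50703562  0.17791457] 25.63118014395404
c13 scale 2.857142857142857
c14 scale 5.714285714285714
```

View pics/c13.png

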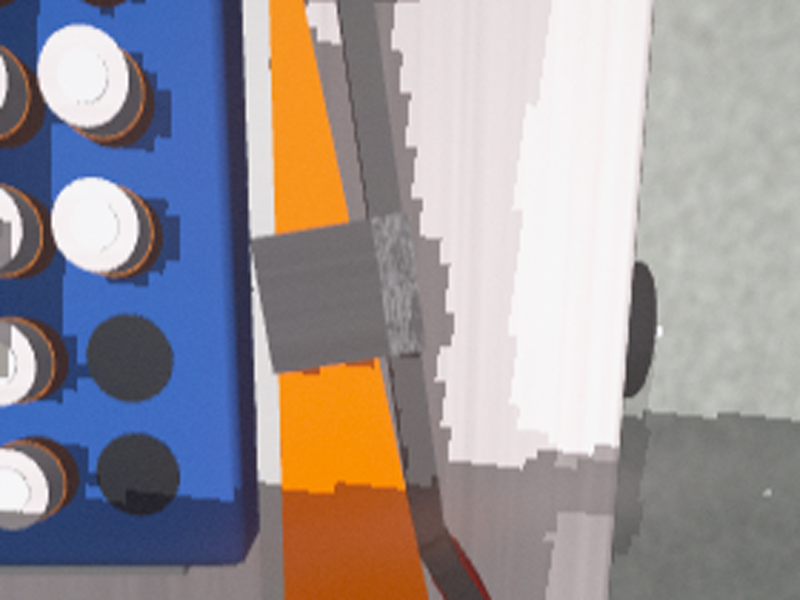

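View pics/c14.png

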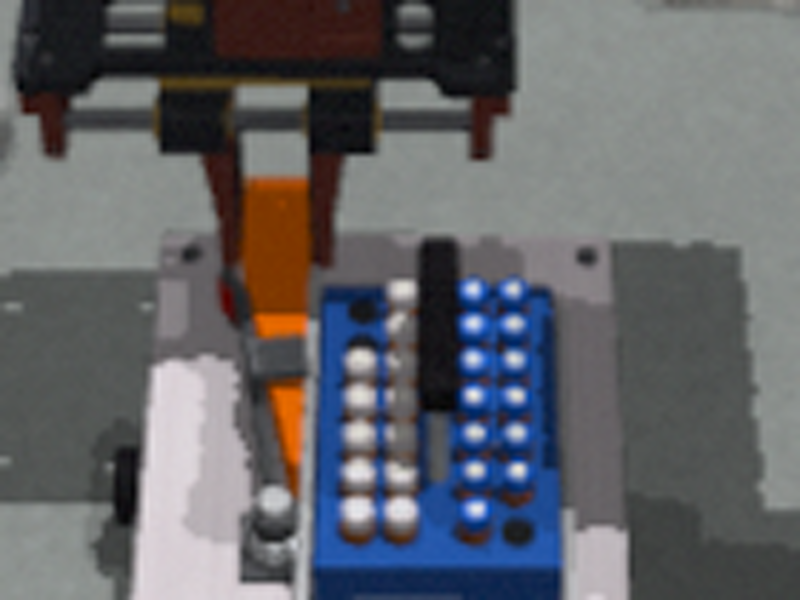

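```bash
python3 - <<'E'
from tl import *
f=load('wrist8');tcp=np.array([589.7,75.0,96]);y=.111;s=280/800
P=lambda u,v,h:tl(f,tcp,y,150+u*s,v*s,h)
a,b=P(340,10,110),P(405,440,110);print('arm inner',a,b,np.arctan2(*(b-a))+np.pi)
a,b=P(375,10,110),P(440,480,110);print('arm outer',a,b)
a,b=P(270,10,114.5),P(285,595,114.5);print('wedge L',a,b)
print('R',P(304,10,114.5),P(404,478,114.5), P(425,590,114.5))
a,b=P(270,230,112),P(248,60,112);print('wall/rack',a,b)
E
```

```text
arm inner [ -2.6 119.9] [ 7.2 60.1] 6.120749591095976
arm outer [  2.3 119.9] [12.9 53.7]
wedge L [-12.  118.7] [-12.   35.8]
R [ -7.4 118.7] [ 6.9 54.8] [10.5 36.7]
wall/rack [-13.1  90.9] [-15.5 113.2]
```

The catch measures about 0.16 rad. I push 3 mm more, set the wedge down, release, and lift clear.

Call:
move_arm(motion=[[3, 0, 0, 0, 0, 0, 255], [0, 0, 0.8, 0, 0, 0, 255], [0, 0, 0, 0, 0, 0, 255], [0, 0, 0, 0, 0, 0, 180], [0, 0, 0, 0, 0, 0, 150], [0, 0, 0, 0, 0, 0, 120], [0, 0, 0, 0, 0, 0, 100], [0, 0, 0, 0, 0, 0, 100], [0, 0, 0, 0, 0, 0, 100], [0, 0, 0, 0, 0, 0, 100]])

```text
time_s: 9.57
position: [590.2, 78.4, 95.5]
orientation: [2.095, 2.341, 0.001]
force: [-0.3, 0.2, 0.5]
finger_gap: 53.3
```

```bash
python3 - <<'E'
from h import *
from cell import bot
f=snap('wrist',9)
s=bot.observe();print(s['position'],s['orientation'],s['time_s'],s['force'],s['finger_gap'])
E
```

```text
[590.14314463  78.36531087  95.44969752] [2.09492007e+00 2.34092177e+00 5.03714379e-04] 9.6167 [ 0.25002308 -0.03880804  0.48352241] 53.581200568612694
```

View pics/wrist9.png

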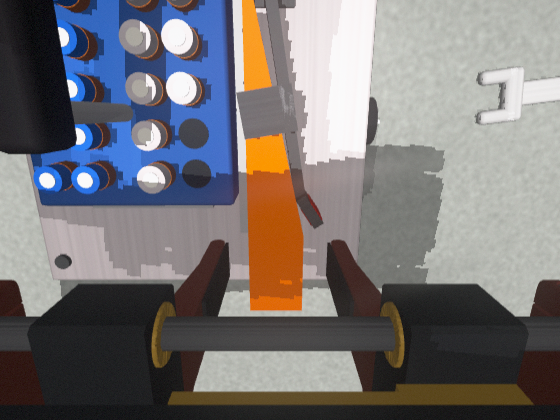

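Call:
move_arm(motion=[[0, 0, -15, 0, 0, 0, 60], [0, 0, -35, 0, 0, 0, 0], [0, 0, -40, 0, 0, 0, 0], [0, 0, -40, 0, 0, 0, 0], [0, 0, -30, 0, 0, 0, 0], [0, -40, 0, 0, 0, 0, 0], [0, -20, 0, 0, 0, 0, 0], [0, 0, 0, 0, 0, 0, 0], [0, 0, 0, 0, 0, 0, 0]])

```text
time_s: 10.37
position: [529.9, 71.6, 255.9]
orientation: [2.095, 2.341, 0.001]
force: [-0.3, -0.0, 0.6]
finger_gap: 87.6
```

```bash
python3 - <<'E'
from tl import *
from cell import bot
f=snap('wrist',10);snap('side',10)
s=bot.observe();print(s['position'],s['orientation'],s['time_s'],s['force'],s['finger_gap'])
w=cloud(f);img=f['img'].astype(int)
m=(abs(w[...,2]-180)<5)&(img.max(-1)<70)
p=w[m][:,:2].astype(np.float32);print(len(p),cv2.minAreaRect(p),np.median(w[m][:,2]))
crop('side10',200,180,340,285,'c16')
E
```

```text
[531.16028621  71.7120213  255.57499959] [2.09461934e+00 2.34052190e+00 1.22118677e-03] 10.4667 [-0.39897323 -0.62130153 -0.1937428 ] 87.6458378758678
2078 ((517.7392578125, 173.57972717285156), (13.751171112060547, 68.48783874511719), 5.748645782470703) 179.26791072932252
c16 scale 5.714285714285714
```

View pics/wrist10.png

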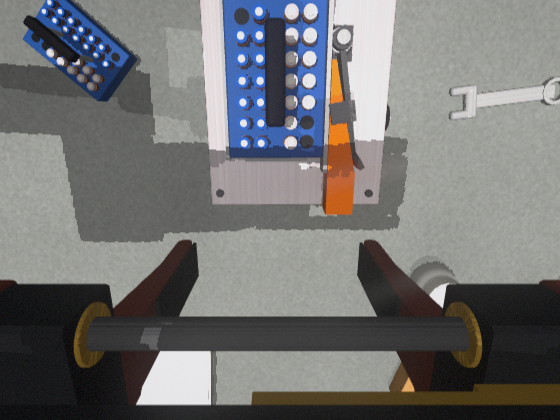

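View pics/c16.png

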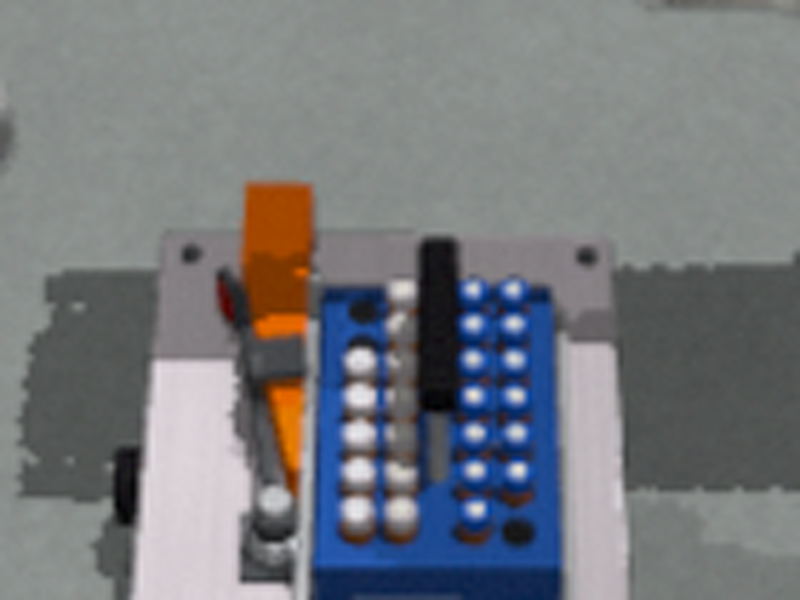

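```bash
python3 - <<'E'
from h import *
crop('wrist10',300,20,400,220,'c17',4)
E
```

```text
c17 scale 4
```

View pics/c17.png

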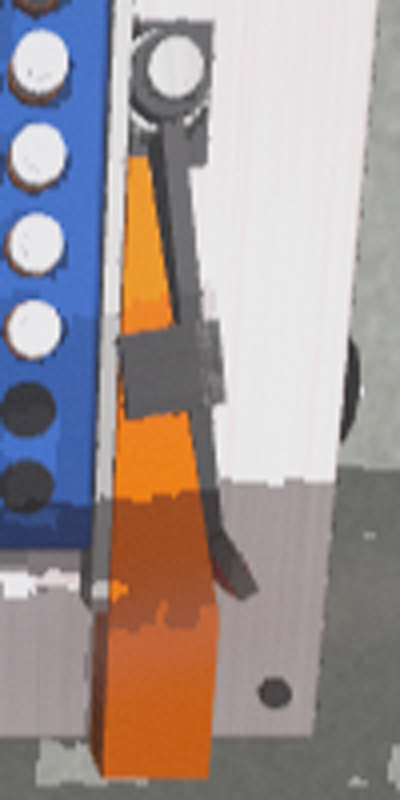

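```bash
python3 - <<'E'
from tl import *
f=load('wrist10');tcp=np.array([530.4,71.7,255.7]);y=.111
P=lambda u,v,h:tl(f,tcp,y,300+u/4,20+v/4,h)
a,b=P(188,170,110),P(218,500,110);d=a-b;print('arm outer',a,b,-np.arctan2(*d))
a,b=P(160,135,110),P(180,310,110);d=a-b;print('arm inner(upper)',a,b,-np.arctan2(*d))
a,b=P(128,170,114),P(105,770,114);d=a-b;print('wedge L',a,b,-np.arctan2(*d))
print('nose corner',P(122,340,121.5),P(124,416,121.5),'rack edge',P(106,300,120),P(90,545,120))
E
```

```text
arm outer [ 60.9 120.1] [72.2 49. ] 0.1576128529518543
arm inner(upper) [ 54.4 127.1] [60.9 91.1] 0.17863100651394934
wedge L [ 47.2 119.5] [ 47.9 -15.8] 0.005173641939805143
nose corner [46.3 84.4] [47.5 68.4] rack edge [42.7 92.7] [41.3 39.8]
```

The catch holds at about 0.157 rad with the wedge alone, and the nose is about 4 mm clear of the rack edge. Next I go over the handle.

Call:
move_arm(motion=[[36, -1, 0, 0, 0, 0, 0], [36, -1, 0, 0, 0, 0, 0], [30, -0.8, 0, 0, 0, 0, 0], [0, 0, 20, 0, 0, 0, 0], [0, 0, 20, 0, 0, 0, 0], [0, 0, 0, 0, 0, 0, 0], [0, 0, 0, 0, 0, 0, 0]])

```text
time_s: 11.05
position: [516.3, 172.8, 214.3]
orientation: [-2.094, -2.34, 0.004]
force: [0.9, -0.9, -0.1]
finger_gap: 87.9
```

```bash
python3 - <<'E'
from h import *
from cell import bot
snap('wrist',11);snap('side',11);snap('scene',11)
s=bot.observe();print(s['position'],s['orientation'],s['time_s'],s['force'],s['finger_gap'])
crop('side11',160,100,360,250,'c18')
E
```

```text
[517.36552916 172.66288649 216.29478424] [2.09533166e+00 2.33977456e+00 2.07456809e-03] 11.2 [ 0.04717439  0.19342841 -0.13705211] 87.82533163778673
c18 scale 4.0
```

View pics/wrist11.png

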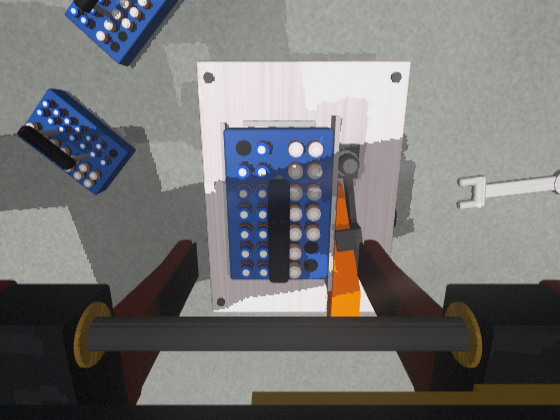

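View pics/c18.png

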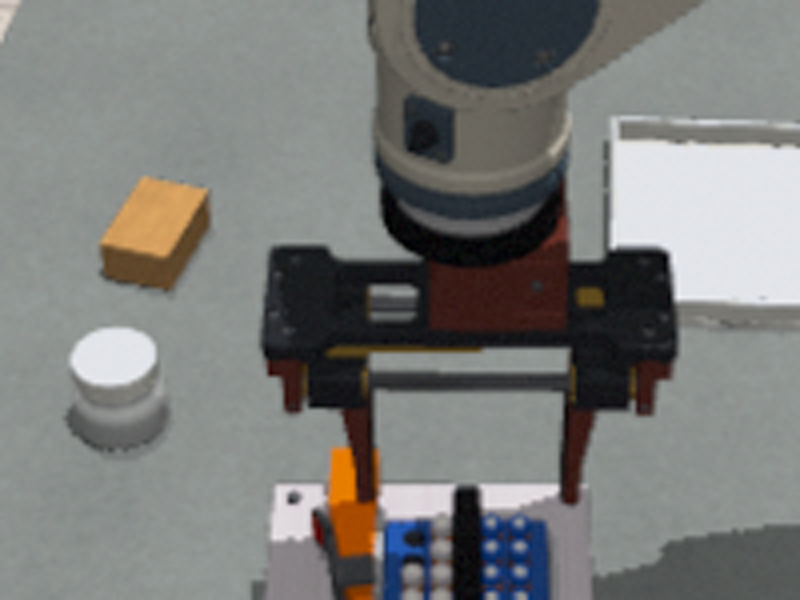

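Handle bar at column 279 is centred between the jaws. I descend to TCP z of about 154 and grip.

Call:
move_arm(motion=[[0, 0, 25, 0, 0, 0, 0], [0, 0, 25, 0, 0, 0, 0], [0, 0, 11, 0, 0, 0, 0], [0, 0, 0, 0, 0, 0, 100], [0, 0, 0, 0, 0, 0, 180], [0, 0, 0, 0, 0, 0, 255], [0, 0, 0, 0, 0, 0, 255], [0, 0, 0, 0, 0, 0, 255], [0, 0, 0, 0, 0, 0, 255], [0, 0, 0, 0, 0, 0, 255], [0, 0, 0, 0, 0, 0, 255], [0, 0, 0, 0, 0, 0, 255], [0, 0, 0, 0, 0, 0, 255], [0, 0, 0, 0, 0, 0, 255], [0, 0, 0, 0, 0, 0, 255], [0, 0, 0, 0, 0, 0, 255]], newtons=40)

```text
time_s: 12.53
position: [516.5, 172.7, 154.3]
orientation: [2.095, 2.341, 0.001]
force: [0.9, 0.5, -1.4]
finger_gap: 13.6
```

```bash
python3 - <<'E'
from h import *
from cell import bot
snap('wrist',12);snap('side',12)
s=bot.observe();print(s['position'],s['orientation'],s['time_s'],s['force'],s['finger_gap'])
E
```

```text
[516.47601026 172.71381888 154.30414502] [2.09485127e+00 2.34090376e+00 4.09852622e-04] 12.6333 [ 2.17336933  0.16208805 -1.64580509] 14.154061232636217
```

View pics/wrist12.png

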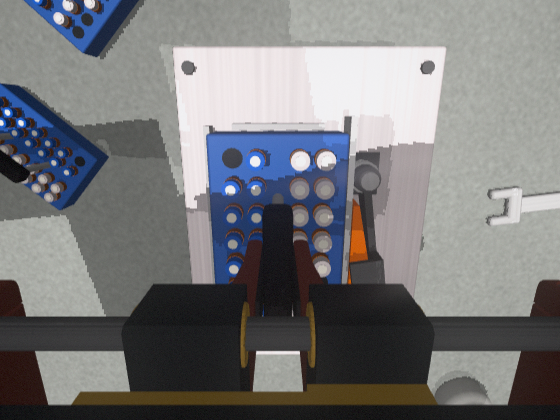

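Bar is gripped (gap 14 mm). I lift slowly at first.

Call:
move_arm(motion=[[0, 0, -2, 0, 0, 0, 255], [0, 0, -4, 0, 0, 0, 255], [0, 0, -6, 0, 0, 0, 255], [0, 0, -8, 0, 0, 0, 255], [0, 0, -8, 0, 0, 0, 255], [0, 0, -10, 0, 0, 0, 255], [0, 0, -12, 0, 0, 0, 255], [0, 0, -6, 0, 0, 0, 255], [0, 0, 0, 0, 0, 0, 255]])

```text
time_s: 13.38
position: [517.4, 173.0, 212.5]
orientation: [2.094, 2.34, 0.005]
force: [-0.5, 0.2, -5.3]
finger_gap: 13.5
```

```bash
python3 - <<'E'
from h import *
from cell import bot
snap('wrist',13);snap('side',13)
s=bot.observe();print(s['position'],s['orientation'],s['time_s'],s['force'],s['wrist_torque'],s['finger_gap'])
crop('side13',160,120,360,270,'c19')
E
```

```text
[516.27837791 172.68389621 210.70976751] [2.09477348e+00 2.34084873e+00 8.89487600e-04] 13.4833 [ 0.32890035 -1.13116762 -5.47921867] [0.03616296 0.0014078  0.01631363] 13.75342347633127
c19 scale 4.0
```

View pics/wrist13.png

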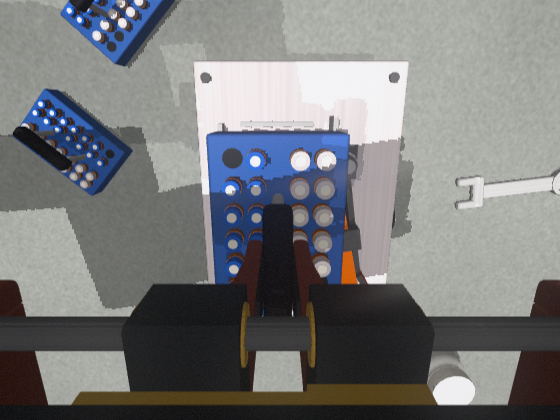

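View pics/c19.png

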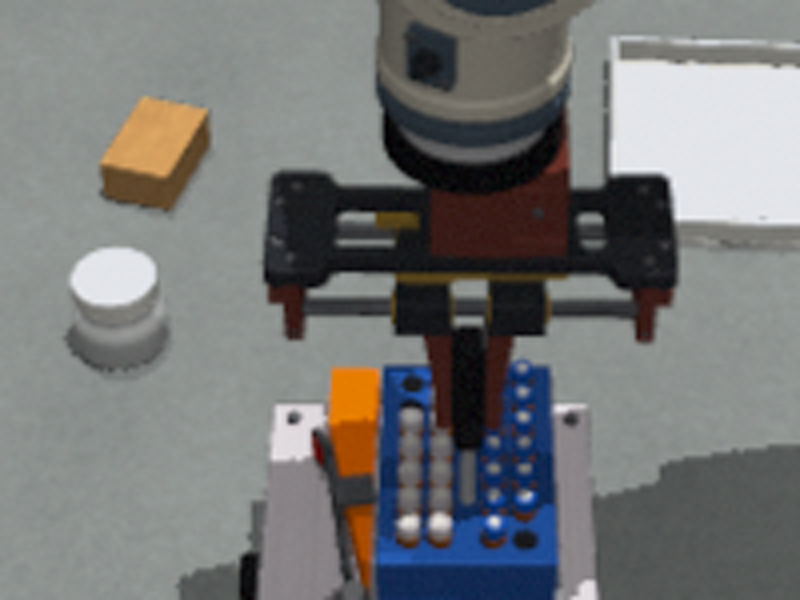

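The rack is lifted 56 mm and level, with 5.4 N on the wrist, and the catch is still wedged. Tray estimates agree between side and scene views: centre (391,-288), yaw 0.0585. I carry the rack over.

Call:
move_arm(motion=[[0, 0, -10, 0, 0, 0.0175, 255], [0, 0, -12, 0, 0, 0.0175, 255], [0, 0, -8, 0, 0, 0.0175, 255], [-11, -3.6, 0, 0, 0, 0, 255], [-21, -7.2, 0, 0, 0, 0, 255], [-32.4, -10.9, 0, 0, 0, 0, 255], [-32.4, -10.9, 0, 0, 0, 0, 255], [-32.4, -10.9, 0, 0, 0, 0, 255], [-32.4, -10.9, 0, 0, 0, 0, 255], [-32.4, -10.9, 0, 0, 0, 0, 255], [-32.4, -10.9, 0, 0, 0, 0, 255], [-32.4, -10.9, 0, 0, 0, 0, 255], [-32.4, -10.9, 0, 0, 0, 0, 255], [-32.4, -10.9, 0, 0, 0, 0, 255], [-32.4, -10.9, 0, 0, 0, 0, 255], [-32.4, -10.9, 0, 0, 0, 0, 255], [-32.4, -10.9, 0, 0, 0, 0, 255], [-21, -7.2, 0, 0, 0, 0, 255], [-11, -3.6, 0, 0, 0, 0, 255], [0, 0, 0, 0, 0, 0, 255]])

```text
time_s: 15.15
position: [389.3, -290.2, 240.1]
orientation: [-2.159, -2.282, 0.001]
force: [-0.5, -0.9, -4.7]
finger_gap: 13.7
```

```bash
python3 - <<'E'
from h import *
from cell import bot
snap('wrist',14);snap('side',14);snap('scene',14)
s=bot.observe();print(s['position'],s['orientation'],s['time_s'],s['force'],s['wrist_torque'],s['finger_gap'])
crop('scene14',50,150,250,350,'c20')
crop('side14',250,50,450,250,'c21')
E
```

```text
[ 390.15303798 -287.40165095  240.06998628] [-2.15515357e+00 -2.28425364e+00 -4.31070130e-04] 15.3 [ 0.2337814  -0.34544405 -4.87243547] [0.03759184 0.00638941 0.02337192] 13.742214829548042
c20 scale 3.0
c21 scale 3.0
```

View pics/wrist14.png

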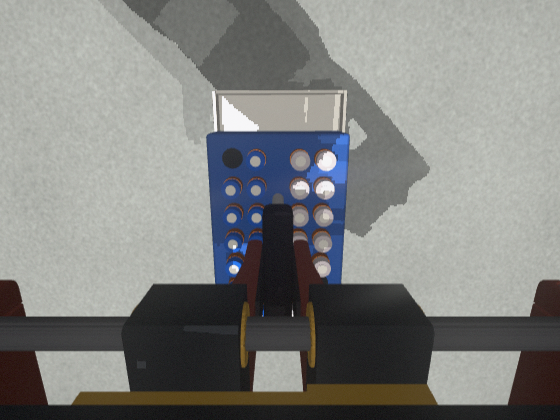

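View pics/c20.png

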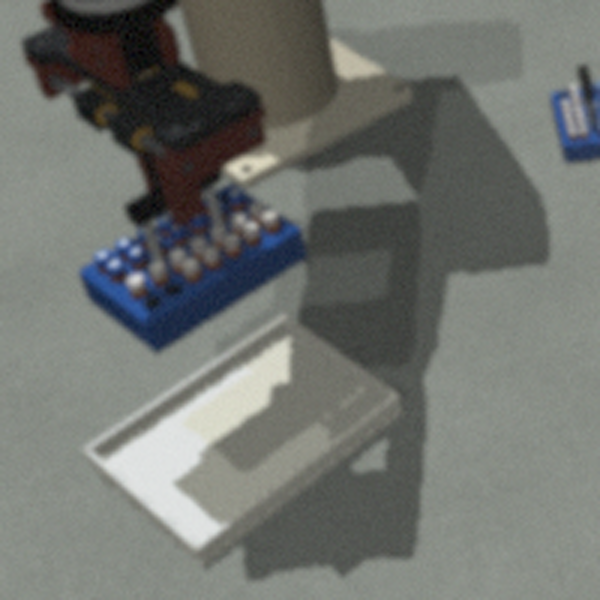

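View pics/c21.png

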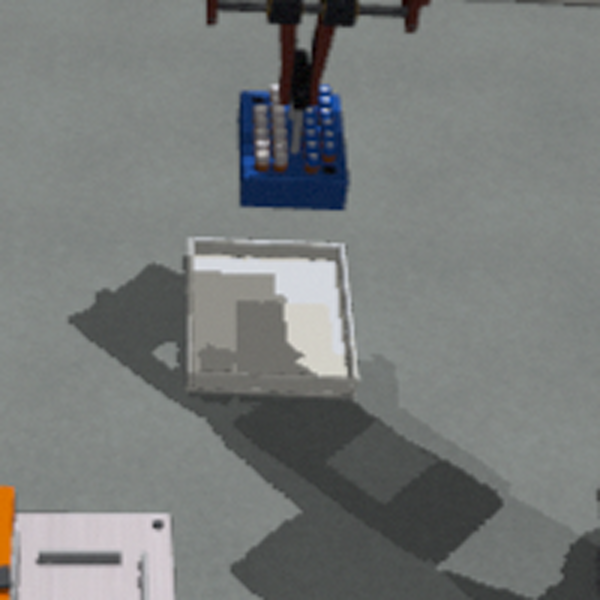

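```bash
python3 - <<'E'
from tl import *
f=load('wrist14');tcp=np.array([390.2,-288.2,240]);y=.0585
print(tl(f,tcp,y,214,91.5,22),tl(f,tcp,y,347,91.5,22),tl(f,tcp,y,345,125,22))
print('rack',tl(f,tcp,y,207,133,240-(172-19-120)) ,tl(f,tcp,y,349,133,240-33))
w=cloud(f);print(np.nanmedian(w[133:150,210:345,2]), np.nanmedian(w[100:128,250:330,2]))
E
```

```text
[-70.5  98.7] [76.4 98.3] [76.1 62.4]
rack [-41.5  64.7] [41.7 64.5]
205.28275108121133 3.4264349373137506
```

The tray's far end corners at (214,92) and (347,92) put the rack within about 3 mm of the tray centre. I lower it to about 8 mm above the floor.

Call:
move_arm(motion=[[0, 2, 12, 0, 0, 0, 255], [0, 0, 25, 0, 0, 0, 255], [0, 0, 30, 0, 0, 0, 255], [0, 0, 30, 0, 0, 0, 255], [0, 0, 30, 0, 0, 0, 255], [0, 0, 20, 0, 0, 0, 255], [0, 0, 10, 0, 0, 0, 255], [0, 0, 6, 0, 0, 0, 255], [0, 0, 0, 0, 0, 0, 255], [0, 0, 0, 0, 0, 0, 255]])

```text
time_s: 16.13
position: [393.3, -288.2, 78.2]
orientation: [2.154, 2.285, 0.0]
force: [1.1, -0.2, -5.5]
finger_gap: 13.8
```

```bash
python3 - <<'E'
from h import *
from cell import bot
snap('side',15);snap('scene',15)
s=bot.observe();print(s['position'],s['orientation'],s['time_s'],s['force'],s['wrist_torque'],s['finger_gap'])
crop('scene15',50,150,250,350,'c22')
E
```

```text
[ 393.45920294 -288.59501034   78.63512731] [2.15376155e+00 2.28377361e+00 4.00966152e-04] 16.2333 [ 0.03535533  0.27560253 -5.59975357] [-0.02387135 -0.02347173  0.00080284] 13.767989081462368
c22 scale 3.0
```

View pics/c22.png

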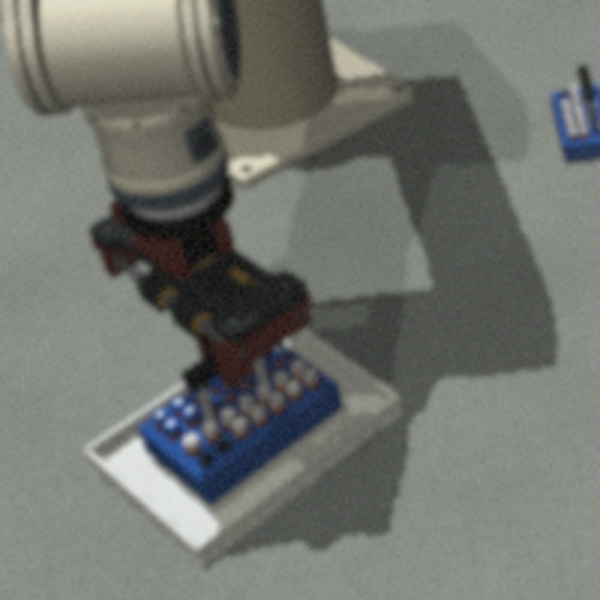

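Call:
move_arm(motion=[[0, 0, 3, 0, 0, 0, 255], [0, 0, 2, 0, 0, 0, 255], [0, 0, 2, 0, 0, 0, 255], [0, 0, 1.2, 0, 0, 0, 255], [0, 0, 0, 0, 0, 0, 255], [0, 0, 0, 0, 0, 0, 255]])

```text
time_s: 16.73
position: [392.4, -288.1, 69.1]
orientation: [-2.156, -2.285, 0.0]
force: [0.2, 0.2, -5.0]
finger_gap: 13.8
```

Call:
move_arm(motion=[[0, 0, 0.5, 0, 0, 0, 255], [0, 0, 0.5, 0, 0, 0, 255], [0, 0, 0, 0, 0, 0, 255], [0, 0, 0, 0, 0, 0, 255]])

```text
time_s: 17.07
position: [392.7, -288.2, 68.3]
orientation: [2.156, 2.285, 0.0]
force: [0.3, -0.2, -3.1]
finger_gap: 13.9
```

Contact is starting (5.4 → 3.1 N). I go slightly further.

Call:
move_arm(motion=[[0, 0, 0.5, 0, 0, 0, 255], [0, 0, 0.3, 0, 0, 0, 255], [0, 0, 0, 0, 0, 0, 255], [0, 0, 0, 0, 0, 0, 255]])

```text
time_s: 17.4
position: [392.7, -288.2, 68.2]
orientation: [2.155, 2.285, 0.0]
force: [-2.1, 1.9, 7.8]
finger_gap: 13.5
```

The rack is seated on the floor (force is now upward). I release and back off straight up.

Call:
move_arm(motion=[[0, 0, -0.4, 0, 0, 0, 255], [0, 0, 0, 0, 0, 0, 200], [0, 0, 0, 0, 0, 0, 150], [0, 0, 0, 0, 0, 0, 100], [0, 0, 0, 0, 0, 0, 50], [0, 0, 0, 0, 0, 0, 50], [0, 0, 0, 0, 0, 0, 50], [0, 0, -10, 0, 0, 0, 50], [0, 0, -30, 0, 0, 0, 50], [0, 0, -40, 0, 0, 0, 0], [0, 0, -40, 0, 0, 0, 0], [0, 0, -40, 0, 0, 0, 0], [-40, 0, -30, 0, 0, 0, 0], [-40, 0, 0, 0, 0, 0, 0], [-20, 0, 0, 0, 0, 0, 0], [0, 0, 0, 0, 0, 0, 0], [0, 0, 0, 0, 0, 0, 0]])

```text
time_s: 18.82
position: [397.5, -381.6, 253.0]
orientation: [-2.157, -2.283, -0.0]
force: [-0.5, 0.4, -0.1]
finger_gap: 87.9
```

```bash
python3 - <<'E'
from h import *
from cell import bot
snap('wrist',16);snap('side',16);snap('scene',16)
s=bot.observe();print(s['position'],s['orientation'],s['time_s'],s['force'],s['finger_gap'])
crop('side16',180,180,340,300,'c23')
for n in ['wrist16','side16']:
    f=load(n);w=cloud(f).reshape(-1,3);hsv=cv2.cvtColor(f['img'],cv2.COLOR_RGB2HSV).reshape(-1,3);img=f['img'].reshape(-1,3).astype(int)
    inb=(w[:,0]>280)&(w[:,0]<500)&(w[:,1]>-420)&(w[:,1]<-170)
    blue=(hsv[:,0]>100)&(hsv[:,0]<125)&(hsv[:,1]>150)&inb&(w[:,2]>28)&(w[:,2]<40)
    p=w[blue];print(n,'racktop',len(p),cv2.minAreaRect(p[:,:2].astype(np.float32)),np.percentile(p[:,2],[5,50,95]))
    A=np.c_[p[:,:2]-p[:,:2].mean(0),np.ones(len(p))];m=abs(p[:,2]-np.median(p[:,2]))<2;print('tilt',np.linalg.lstsq(A[m],p[m,2],rcond=None)[0])
    rim=inb&(w[:,2]>18)&(w[:,2]<24)&(hsv[:,1]<60);p=w[rim]
    if len(p): print('rim',len(p),cv2.minAreaRect(p[:,:2].astype(np.float32)))
E
```

```text
[ 397.52569776 -379.90366361  252.50076102] [-2.15411777e+00 -2.28472514e+00 -4.27969468e-04] 18.9667 [ 0.3778318   0.56888961 -0.45010169] 87.88737155922716
c23 scale 5.0
wrist16 racktop 1579 ((393.3793029785156, -287.66015625), (84.46272277832031, 125.59619903564453), 3.295656442642212) [32.17148284 33.42047481 34.6896766 ]
tilt [-4.91719927e-04  8.43759116e-04  3.34159613e+01]
rim 2342 ((392.0204772949219, -285.428466796875), (150.46478271484375, 194.79510498046875), 3.3666696548461914)
side16 racktop 360 ((393.05255126953125, -284.886474609375), (82.74444580078125, 131.00643920898438), 3.2513301372528076) [29.84392329 33.64858072 37.46031264]
tilt [-3.62074088e-03  6.66741018e-04  3.37133257e+01]
rim 309 ((389.71197509765625, -287.97015380859375), (149.3007354736328, 205.5499725341797), 3.628777503967285)
```

View pics/wrist16.png

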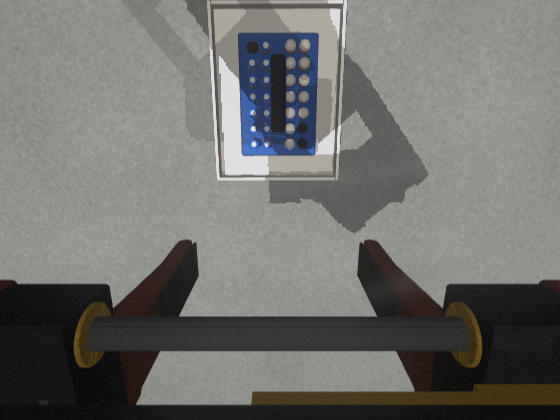

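View pics/c23.png

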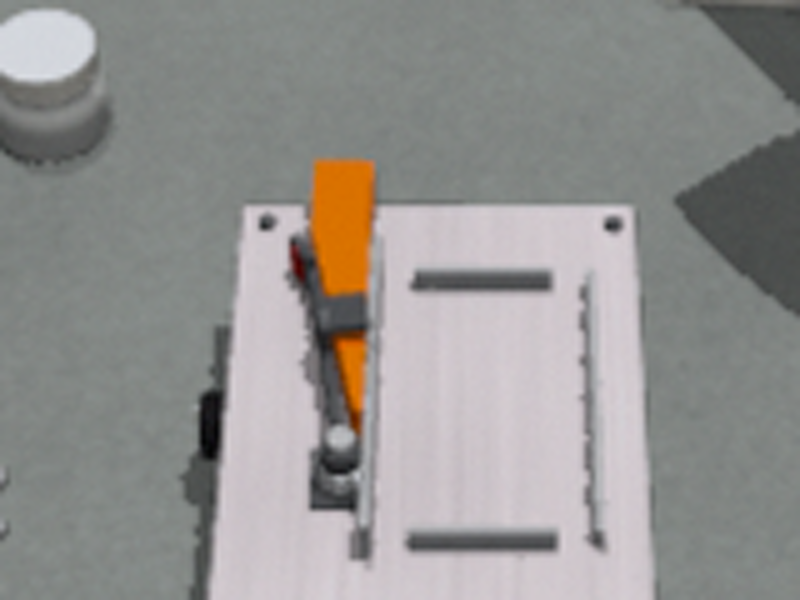

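View pics/scene16.png

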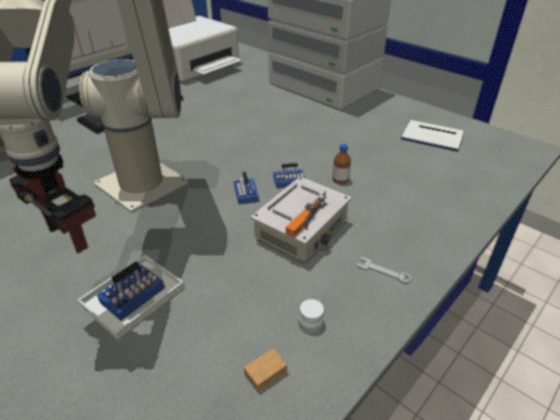

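The rack stands centred and level in the tray: top at 33.4 mm against the expected 34, within 2 to 3 mm of the tray centre. The wedge still holds the catch open, the bystanders are unmoved, and the arm is clear at 253 mm. I hand in.

```bash
python3 -c "
from cell import bot
print(bot.finish_job())"
```

```text
the job is handed in; nothing more can be done
None
```

The blue rack is standing in the white tray, the wedge is holding the catch open, and the job is handed in; no verdict was reported.

**What I did:** I gripped the orange wedge by its ribbed end and slid it along the bay wall until its tip was about 84 mm past the arm's end, then let go. With the wedge alone, the catch measured about 0.157 rad, and its nose was about 4 mm clear of the rack. I then lifted the rack by its handle, with 5.4 N on the wrist, and carried it level. I lowered it until it touched the tray floor, let go and backed off.

**Last checks:**
- **Rack:** it is 2–3 mm from the tray centre by the cameras. Its top is at about 33.5 mm (34 expected), and the measured tilt is below 0.004 rad.
- **Catch and wedge:** the last side view shows the wedge in place and the catch swung open. I did not measure the angle again after lifting the rack.
- **Bystanders:** the bottle, jar, box and wrench look unmoved in the last scene picture, but I judged this by eye.
- **Arm and time:** the arm was clear, with its tip at about 253 mm. The clock read about 19 s of the 64 s allowed.

**Disagreements:** the wrist camera placed the shaker about 3 mm further along x than the side camera did. I settled this by comparing the wedge and wall in the same picture. The side camera also put the tray's length at about 206 mm instead of 196 mm, which did not affect the placing.

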